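# Zero the bench comparator on a new brake pad

## Robot

A 7-joint arm with a two-finger parallel gripper is mounted at the origin on a cart in front of the work surface, level with it; the furniture and walls round the work are solid. World frame = base frame: x ahead of the robot, y to its left, z up, the work surface at z = 0. Lengths are in m, angles in rad, forces in N, time in s.
With the tool pointing down it reaches from about 0.4 to 0.9 m from the base axis. Payload 5.6 kg.
Tool frame: the origin (TCP) lies midway between the tips of the shut fingers; the grasp point (between the pads) lies 19 mm behind it; z points along the fingers, y is the line along which they close (so a half turn about z gives the same grasp; the last joint's range is limited). The gripper opens to 92 mm and grips with 3 to 60 N. Pads are 20 mm wide; open, the fingers measure 128 mm over their backs; the gripper's body (75 mm by 189 mm) begins 69 mm behind the grasp point.
Start: joints at [1.231, 0.468, -0.012, 1.603, 0.006, 1.071, -0.056], TCP at [0.19, -0.622, 0.215] pointing down, gripper open.
Joint ranges: [-2.53, 2.53], [-0.31, 2.02], [-1.57, 1.55], [0.28, 2.44], [-1.29, 4.43], [0.15, 1.84], [-2.92, 2.92]. Speed limits (rad/s): [2.57, 2.57, 3.14, 3.14, 3.14, 3.14, 3.14].

## Interface

Orientations are given as [roll, pitch, yaw] about the fixed x, y, z axes, in that order (R = Rz(yaw) Ry(pitch) Rx(roll)).
In Python, from rig import get_obs, optics, ticket gives the robot as it stands. The module is installed in compiled form; this text tells all that it offers.
- The arm moves only by the tool move_arm, never from a script. Its argument "rows" is a list of rows, each a list of 3 entries, a list of its own where there are three numbers: the closure, from 0 (fully open) to 1 (shut), then the shift along the tool's x, y, z in cm, then the turn, a rotation vector about the tool's x, y, z in rad. In form: [[grip, [dx, dy, dz], [ax, ay, az]], ...]. A call has 1 to 5 rows; each row shifts and turns the commanded pose from where the row before left it, along the tool's axes as they then stand; what a row does not reach is not made up. A row lasts 1/8 s, in which the tool goes at most 62.5 mm and 10.7 degrees, less where a joint would pass 70% of its speed; a pose out of reach is approached as far as the arm can. A call is refused whole if a number of a shift passes 6.25 or a number of a turn 0.188, either way. A call with a gripper value outside its range is refused whole. The fingers move at their own pace and stop on an object; "grip_force" is the grip in N (left out, the last holds). Time passes only in rows, so rows that do not move let the fingers close. It gives the time, the measured TCP pose, the force, the opening and the grip force at its end, in the units of the state.
- get_obs(): the state, without advancing time (a new reading comes with each control period).
- optics.camera(name): name is "scene" or "top" or "wrist"; returns the picture (384x512x3 uint8, red, green, blue); there is no depth.
- optics.get_calibration(name): a dict with "mtx" (3x3 intrinsics, pixels), "cam_to_world" (4x4, takes a point from camera to world coordinates). Camera axes: x right, y up, looking along -z (the intrinsics and any distortion apply to the point x, -y, -z); pixel columns grow to the right and rows downward; lengths in m; the calibration is good to about 2 mm. A picture is of the moment at which its call begins: read the wrist's pose just before it. get_calibration takes no time and is no camera call; for the wrist camera it gives the pose at the moment of the call.
- ticket.job_done(): hands the job in; it is judged then, once.
Trained networks look in the newest picture that a camera, given by its name, has taken for a name from the list of things; names that differ only in an ending like _2 or _b are one class to them, and where a whole thing is asked for, a point or a joint stands for the part that bears it (a point fixed in the world has none). Each returns a list of dicts, best first, with "conf" (0 to 1); they miss things now and then, are a little off and sometimes report something else, mostly with a low value. They report only what shows in the picture. A call takes as long as a camera call. They do not tell look-alikes from the thing itself.
- optics.cut_out(camera, label): "region" (384x512 bool, what is visible of it) and "uv" ([column, row] in pixels, amid what is visible of it).
The state is a dict: "time": time; "joints": joint angles; "joint_velocities": joint speeds; "joint_efforts": joint torques, N m; "eef_pos": TCP position; "tool_rot": TCP orientation; "ft_force": force on the tool from outside, world axes, zero at the start; "wrist_torque": the same for the moment, N m; "finger_gap": opening from 0.0 (shut) to 1.0 (fully open); "gripper_force": force on a finger pad.
Only numpy, scipy, OpenCV 4.12 (cv2) and the standard library are available. Lean on these libraries where they do the work, as an engineer would, in place of code of your own. Each camera call takes 0.05 s, during which the arm holds its last target. There are 200 camera calls.

## Task

Zero the bench comparator on the new brake pad before the worn ones are checked: lift the new (thicker) pad, lining down as it lies, and balance it level on the crowned anvil, centred under the stylus. Then bring the stylus down on it with the fine knob, the smaller inner one on top of the column, until the dial hand points at the long zero mark at the top of the dial. The coarse ring around the fine knob is already set, so do not turn it, never run the hand to the end of its scale, and leave the worn pad and the other things on the bench where they are.

Things in the scene. Friction and masses are not known exactly. Their poses are not given: they have to be found in the camera images.
- new_pad: The new brake pad, lying flat, lining down: a dark steel backing plate 84 x 52 x 5 mm with a 9 x 26 mm ear at each end (102 mm over the ears) on top of a grey lining 80 x 46 x 9 mm; 14 mm thick in all, 0.2 to 0.45 kg. Origin: centre of its underside. x along its length, y across (52 mm, the width to grip), z up. Its centre of mass is at its middle.
- worn_pad: A worn brake pad of the same outline whose lining is only 4 mm (9 mm thick in all), to be left alone. Same axes. The two pads may lie either side of the comparator.
- crown_top (a point): Top of the comparator's domed anvil, a bright steel ball cap of radius 50 mm (84 mm across at its foot), 44.5 mm above the bench. Its frame is the comparator's: x from the anvil to the column, y left, z up. The lever reaches over the anvil from the +x side, so the pad goes in under the stylus from the front, moving along +x with its length along x.
- stylus_tip (a point): Lowest point of the ball stylus (9 mm ball), straight above crown_top, 21 to 25 mm above it at the start. Its sprung goose-neck lever (9 mm wide, topmost 28 mm above the tip) runs back along +x to a pivot 72 mm behind the tip; the pivot block's front is 66 mm behind the tip and hangs 6 mm lower. The tip presses with about 2.5 N at first touch, 6 N with the hand at zero.
- knob_axis (a point): On the axis of the two concentric knobs on the column, at the top face of the fine knob, 228 mm above the bench and 150 mm behind the anvil; z up. The fine knob is a grey steel knurled cylinder of 38 mm diameter, graspable from its top face down to 30 mm below. Under it is the dark coarse ring, 76 mm diameter: its top face lies 38 mm below this point.
- fine_knob (a joint): Angle of the fine knob, rad, growing as it is turned clockwise seen from above; 0 to 0.6 at the start, range -0.2 to 5.4. Clockwise lowers the head with the dial and stylus, 3.5 mm per rad. It turns stiffly (about 0.04 N m) and stays where it is left.
- coarse_ring (a joint): Angle of the coarse ring, rad, clockwise from above; 0 at the start, to stay there. It moves sleeve, fine knob and head together, 7 mm per rad; it turns at about 0.15 N m, or when the fine knob is pushed or pulled along its axis with some 20 N.
- ring_mark (a point): A white mark on the rim of the coarse ring, 37 mm from its axis; it shows whether the ring has turned.
- dial_hand (a joint): Angle of the dial hand, rad, clockwise seen from the dial's front: about 0 with the stylus free (hand at lower left), 2.09 at the long zero mark at the top, 4.2 at the end of the scale. It moves 0.52 rad per mm the stylus is pushed up relative to the head (4 mm at zero): about 1.8 rad per rad of the fine knob once the stylus bears on the pad.
- caliper: Bystander: vernier caliper lying flat, 202 mm long, 8 mm high. Origin: centre of its underside.
- tape_measure: Bystander: tape measure, 36 x 82 mm, 66 mm high. Origin: centre of its underside.
- comparator: The bench comparator, fixed to the bench: grey base 250 x 96 mm, its top 22 mm above the bench. Origin: middle of the base's underside; axes as crown_top, which lies at x = -80 mm. The column stands at x = +70 mm; the dial (80 mm across, tilted up, facing the front) reaches from x = -28 mm back to the column. Nothing around the work stands higher than 250 mm.
Mind the look-alikes: they are no part of the job. Leave any blue look-alike of the new_pad alone.

How it is judged:
By the outcome, as a careful person would: the job done as asked, in the order asked, and still so for the second after the job is handed in, with the robot touching nothing.
It also fails if it takes over 70 s, if anything falls off the work surface, if the arm or the gripper's body presses on something with over 40 N, if the wrist force passes 120 N, or if a joint passes its speed limit or range.

## Working session

There is one attempt and no reset: what is moved stays moved. The work goes in short steps, Python scripts to look and compute and a tool call to move; the robot and the scene stay as the last step left them, time stands still between calls to the robot, and variables do not carry over. Pictures are saved under pics/ and viewed, at most 10 in all, crops included, and the job is handed in when it is done.

Besides the shell and the picture viewer there is one more tool, called after "Call:" as name([rows], argument=value, ...), one row to a line, values as JSON. move_arm: Moves the arm, as the interface text tells. Its arguments: {"type":"object","properties":{"rows":{"type":"array","items":{"type":"array"}},"grip_force":{"type":"number"}},"required":["rows"]}

```bash
mkdir -p pics
cat > h.py <<'E'
import numpy as np, cv2
from rig import get_obs, optics, ticket
def save(n,im): cv2.imwrite('pics/'+n,cv2.cvtColor(im,cv2.COLOR_RGB2BGR))
def ray(cal,uv):
    K=cal['mtx'];T=cal['cam_to_world']
    d=np.linalg.inv(K)@[uv[0],uv[1],1]; d=T[:3,:3]@[d[0],-d[1],-d[2]]
    return T[:3,3],d/np.linalg.norm(d)
def onz(cal,uv,z):
    o,d=ray(cal,uv); return o+d*(z-o[2])/d[2]
def proj(cal,p):
    T=np.linalg.inv(cal['cam_to_world']);q=T[:3,:3]@p+T[:3,3];r=cal['mtx']@[q[0],-q[1],-q[2]];return r[:2]/r[2]
def tri(rs):
    A=0;b=0
    for o,d in rs:
        P=np.eye(3)-np.outer(d,d);A=A+P;b=b+P@o
    return np.linalg.solve(A,b)
E
python3 - <<'E'
from h import *
o=get_obs();print({k:np.round(v,3) for k,v in o.items()})
ims=[]
for c in('scene','top'):
    im=optics.camera(c);cal=optics.get_calibration(c);print(c,cal['mtx'].round(1).tolist(),cal['cam_to_world'].round(3).tolist(),[k for k in cal]);ims.append(im)
    for l in('new_pad','worn_pad','crown_top','stylus_tip','knob_axis','ring_mark','comparator','caliper','tape_measure'):
        for r in optics.cut_out(c,l)[:3]:
            print(l,round(r['conf'],2),np.round(r['uv']),int(r['region'].sum()),onz(cal,r['uv'],0).round(3))
save('a.png',cv2.resize(np.vstack(ims),None,fx=.78,fy=.78,interpolation=cv2.INTER_AREA)); save('scene.png',ims[0]);save('top.png',ims[1])
E
```

```text
{'time': np.float64(0.0), 'joints': array([ 1.231,  0.468, -0.012,  1.604,  0.006,  1.071, -0.056]), 'joint_velocities': array([-0.   , -0.001, -0.001,  0.   ,  0.001,  0.   ,  0.   ]), 'joint_efforts': array([-0.0000e+00, -5.2057e+01, -1.3000e-02, -2.4375e+01, -5.7000e-02,
        1.7000e-02,  0.0000e+00]), 'eef_pos': array([ 0.19 , -0.621,  0.214]), 'tool_rot': array([-3.14 ,  0.   ,  0.297]), 'ft_force': array([ 0.431, -0.3  ,  0.161]), 'wrist_torque': array([-0.044,  0.043,  0.025]), 'gripper_force': np.float64(0.0), 'finger_gap': np.float64(0.995)}
scene [[353.6, 0.0, 266.7], [0.0, 353.6, 192.2], [0.0, 0.0, 1.0]] [[-0.761, 0.493, -0.421, 0.082], [-0.648, -0.572, 0.503, 0.467], [0.008, 0.656, 0.755, 0.869], [0.0, 0.0, 0.0, 1.0]] ['mtx', 'cam_to_world']
new_pad 0.94 [189. 307.] 790 [0.464 0.31  0.   ]
worn_pad 0.78 [321. 173.] 349 [ 0.48 -0.3   0.  ]
knob_axis 0.71 [232. 183.] 1134 [ 0.679 -0.066  0.   ]
ring_mark 0.6 [242. 162.] 385 [ 0.722 -0.162  0.   ]
comparator 0.59 [236. 198.] 3175 [ 0.622 -0.029  0.   ]
caliper 0.6 [261. 317.] 745 [0.309 0.211 0.   ]
caliper 0.35 [242. 161
[... 321 characters left out ...]
0]] ['mtx', 'cam_to_world']
new_pad 0.96 [246. 231.] 395 [0.396 0.019 0.   ]
new_pad 0.75 [164. 204.] 374 [0.471 0.316 0.   ]
worn_pad 0.73 [336. 211.] 386 [ 0.484 -0.288  0.   ]
crown_top 0.35 [266. 165.] 322 [ 0.638 -0.033  0.   ]
stylus_tip 0.6 [232. 179.] 30 [0.577 0.083 0.   ]
knob_axis 0.81 [254. 171.] 485 [0.612 0.009 0.   ]
ring_mark 0.52 [267. 165.] 282 [ 0.636 -0.038  0.   ]
comparator 0.96 [249. 179.] 2152 [0.581 0.025 0.   ]
comparator 0.49 [164. 202.] 395 [0.476 0.316 0.   ]
caliper 0.75 [332. 211.] 357 [ 0.484 -0.277  0.   ]
caliper 0.57 [186. 252.] 396 [0.307 0.221 0.   ]
caliper 0.19 [250. 178.] 2151 [0.587 0.02  0.   ]
tape_measure 0.85 [366. 168.] 239 [ 0.649 -0.393  0.   ]
```

View pics/a.png

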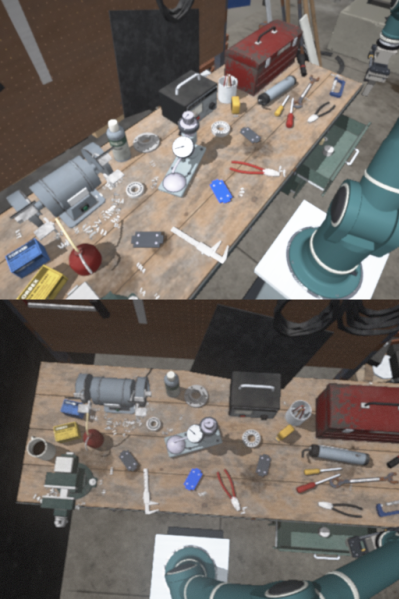

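Top view (full-size pixels): grey pads at (164,204) and (336,211), and a blue look-alike at (246,231) that I'll leave alone. The comparator is at (249,179). I still have to tell the new grey pad from the worn one, by thickness.

Run:
```python
from h import *
S=cv2.imread('pics/scene.png');T=cv2.imread('pics/top.png')
def crop(I,u,v,w,h,s): return cv2.resize(I[v:v+h,u:u+w],(int(w*s),int(h*s)),interpolation=cv2.INTER_CUBIC)
a=np.hstack([crop(S,159,282,64,48,6),crop(S,290,149,64,48,6)])
b=np.hstack([crop(T,200,140,96,72,4),crop(S,190,130,96,72*1+24,4)[:288]])
cv2.imwrite('pics/b.png',np.vstack([a,b]))
cs,ct=optics.get_calibration('scene'),optics.get_calibration('top')
for n,a,b in(('L',(189,307),(164,204)),('R',(321,173),(336,211))): print(n,tri([ray(cs,a),ray(ct,b)]).round(4))
```

```text
L [0.4655 0.3131 0.0082]
R [ 0.4803 -0.2895  0.0112]
```

View pics/b.png

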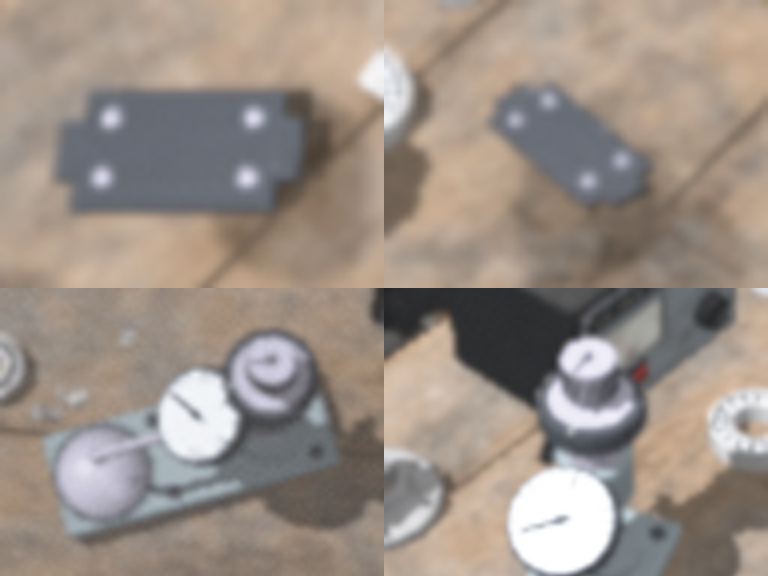

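The crops show two identical grey tops, so thickness has to be judged close up. The comparator's +x runs to the right in the top view. The anvil is near top (226,187) and the knob near top (268,159).

```bash
cat >> h.py <<'E'
from scipy.spatial.transform import Rotation as Ro
def plan(p=None,yaw=None):
    "print tool-axis shift (cm) at current axes, and turn about tool z"
    o=get_obs();R=Ro.from_euler('xyz',o['tool_rot'])
    if p is not None: print('shift cm',(100*R.inv().apply(np.array(p)-o['eef_pos'])).round(2))
    if yaw is not None:
        y=(yaw-o['tool_rot'][2]+np.pi/2)%np.pi-np.pi/2
        Rt=Ro.from_euler('xyz',[np.pi,0,o['tool_rot'][2]+y]); print('turn(rotvec tool)',(R.inv()*Rt).as_rotvec().round(4))
        if p is not None: print('shift cm in axes after turn',(100*Rt.inv().apply(np.array(p)-o['eef_pos'])).round(2))
    print('pos',o['eef_pos'].round(4),'rpy',o['tool_rot'].round(4),'t',round(float(o['time']),2),'j7',o['joints'].round(2)[[0,6]])
E
python3 - <<'E'
from h import *
ct=optics.get_calibration('top')
a=onz(ct,(226,187),.03);k=onz(ct,(268,157.5),.228);print(a,k,np.linalg.norm((k-a)[:2]),np.arctan2(*(k-a)[1::-1]))
w=optics.get_calibration('wrist');o=get_obs();R=Ro.from_euler('xyz',o['tool_rot']).as_matrix()
M=w['cam_to_world'];print(w['mtx'].round(1).tolist(),(R.T@M[:3,:3]).round(3).tolist(),(R.T@(M[:3,3]-o['eef_pos'])).round(3))
plan([.44,-.29,.25],-.1)
E
```

```text
[0.53988052 0.10079446 0.03      ] [ 0.59722628 -0.03832053  0.228     ] 0.1504709744377843 -1.1798014054462742
[[303.9, 0.0, 251.7], [0.0, 303.9, 187.9], [0.0, 0.0, 1.0]] [[-0.0, 0.966, 0.258], [1.0, 0.0, 0.001], [0.001, 0.258, -0.966]] [ 0.073  0.    -0.17 ]
shift cm [ 33.6  -24.4   -3.54]
turn(rotvec tool) [1.000e-04 0.000e+00 3.968e-01]
shift cm in axes after turn [ 21.56 -35.49  -3.54]
pos [ 0.1901 -0.6216  0.2146] rpy [3.1415 0.     0.2968] t 1.0 j7 [ 1.23 -0.06]
```

```bash
cat >> h.py <<'E'
def rows(p,yaw,n):
    "n equal world steps with equal turns, each shift in the axes at the row's start"
    o=get_obs();y0=o['tool_rot'][2];dy=(yaw-y0+np.pi)%(2*np.pi)-np.pi;d=(np.array(p)-o['eef_pos'])*100/n
    print('turn az per row',round(-dy/n,4))
    for i in range(n): print(Ro.from_euler('xyz',[np.pi,0,y0+dy*i/n]).inv().apply(d).round(2).tolist())
E
python3 -c "
from h import *
rows([.33,-.22,.15],1.2,9)"
```

```text
turn az per row -0.1004
[2.79, -3.81, 0.72]
[3.16, -3.51, 0.72]
[3.5, -3.18, 0.72]
[3.8, -2.81, 0.72]
[4.06, -2.42, 0.72]
[4.28, -2.0, 0.72]
[4.46, -1.56, 0.72]
[4.59, -1.11, 0.72]
[4.68, -0.64, 0.72]
```

Call:
move_arm([
  [0,[2.8,-3.8,0.5],[0,0,-0.1]],
  [0,[3.15,-3.5,0.5],[0,0,-0.1]],
  [0,[3.5,-3.2,0.7],[0,0,-0.1]],
  [0,[3.8,-2.8,0.7],[0,0,-0.1]],
  [0,[4.05,-2.4,0.7],[0,0,-0.1]],
])

```text
time: 1.62
eef_pos: [0.2686, -0.3976, 0.1837]
tool_rot: [3.141, 0.0, 0.8]
ft_force: [-0.2, 1.0, -0.4]
finger_gap: 0.998
gripper_force: 0.0
```

Call:
move_arm([
  [0,[4.3,-2.0,0.7],[0,0,-0.1]],
  [0,[4.45,-1.55,0.7],[0,0,-0.1]],
  [0,[4.6,-1.1,0.7],[0,0,-0.1]],
  [0,[4.7,-0.65,0.7],[0,0,-0.1]],
  [0,[0,0,0],[0,0,0]],
])

```text
time: 2.25
eef_pos: [0.3316, -0.2176, 0.1555]
tool_rot: [-3.141, -0.0, 1.203]
ft_force: [-0.7, -0.5, 1.0]
finger_gap: 0.999
gripper_force: 0.0
```

Run:
```python
from h import *
cal=optics.get_calibration('wrist');im=optics.camera('wrist');save('wR.png',im)
for l in('new_pad','worn_pad'):
  for r in optics.cut_out('wrist',l)[:3]: print(l,round(r['conf'],2),np.round(r['uv']),onz(cal,r['uv'],.01).round(3))
print(proj(cal,np.array([.48,-.29,.01])))
plan()
rows([.41,.17,.15],1.4,9)
```

```text
worn_pad 0.93 [406. 193.] [ 0.481 -0.294  0.01 ]
[404.2475333  190.29080664]
pos [ 0.331  -0.2214  0.1558] rpy [3.1409e+00 6.0000e-04 1.1950e+00] t 2.4 j7 [0.87 0.05]
turn az per row -0.0228
[4.37, -0.78, 0.06]
[4.38, -0.68, 0.06]
[4.4, -0.58, 0.06]
[4.41, -0.48, 0.06]
[4.42, -0.38, 0.06]
[4.43, -0.28, 0.06]
[4.43, -0.18, 0.06]
[4.44, -0.08, 0.06]
[4.44, 0.03, 0.06]
```

```bash
python3 -c "
from h import *
rows([.31,.27,.155],1.9,10)"
```

```text
turn az per row -0.0705
[4.49, -2.0, 0.01]
[4.62, -1.68, 0.01]
[4.73, -1.35, 0.01]
[4.81, -1.01, 0.01]
[4.87, -0.67, 0.01]
[4.91, -0.32, 0.01]
[4.92, 0.02, 0.01]
[4.9, 0.37, 0.01]
[4.87, 0.71, 0.01]
[4.8, 1.05, 0.01]
```

Call:
move_arm([
  [0,[4.5,-2.0,0],[0,0,-0.07]],
  [0,[4.6,-1.7,0],[0,0,-0.07]],
  [0,[4.7,-1.35,0],[0,0,-0.07]],
  [0,[4.8,-1.0,0],[0,0,-0.07]],
  [0,[4.85,-0.65,0],[0,0,-0.07]],
])

```text
time: 3.02
eef_pos: [0.3208, 0.0248, 0.1561]
tool_rot: [3.14, 0.0, 1.545]
ft_force: [0.9, -0.2, 0.5]
finger_gap: 1.0
gripper_force: 0.0
```

Call:
move_arm([
  [0,[4.9,-0.3,0],[0,0,-0.07]],
  [0,[4.9,0,0],[0,0,-0.07]],
  [0,[4.9,0.35,0],[0,0,-0.07]],
  [0,[4.85,0.7,0],[0,0,-0.07]],
  [0,[4.8,1.05,0],[0,0,-0.07]],
])

```text
time: 3.65
eef_pos: [0.3114, 0.2703, 0.1557]
tool_rot: [3.141, 0.0, 1.895]
ft_force: [0.7, 0.7, 0.4]
finger_gap: 1.0
gripper_force: 0.0
```

Run:
```python
from h import *
plan()
cal=optics.get_calibration('wrist');im=optics.camera('wrist');save('wL.png',im)
u=None
for l in('new_pad','worn_pad'):
  for r in optics.cut_out('wrist',l)[:3]: print(l,round(r['conf'],2),np.round(r['uv']),onz(cal,r['uv'],.01).round(3));
u=proj(cal,np.array([.4655,.313,.01]));print(u)
R=cv2.imread('pics/wR.png');L=cv2.imread('pics/wL.png')
def crop(I,u,v): 
    u=int(np.clip(u-60,0,392));v=int(np.clip(v-55,0,274));return cv2.resize(I[v:v+110,u:u+120],(400,367),interpolation=cv2.INTER_CUBIC)
cv2.imwrite('pics/c.png',np.hstack([crop(L,*u),crop(R,406,193)]))
```

```text
pos [0.3114 0.2703 0.1557] rpy [3.1407e+00 3.0000e-04 1.8947e+00] t 3.65 j7 [ 0.04 -0.76]
new_pad 0.75 [397. 182.] [0.461 0.314 0.01 ]
new_pad 0.69 [367. 346.] [0.517 0.112 0.01 ]
new_pad 0.62 [234. 356.] [0.365 0.043 0.01 ]
[400.13138034 184.71571754]
```

View pics/c.png

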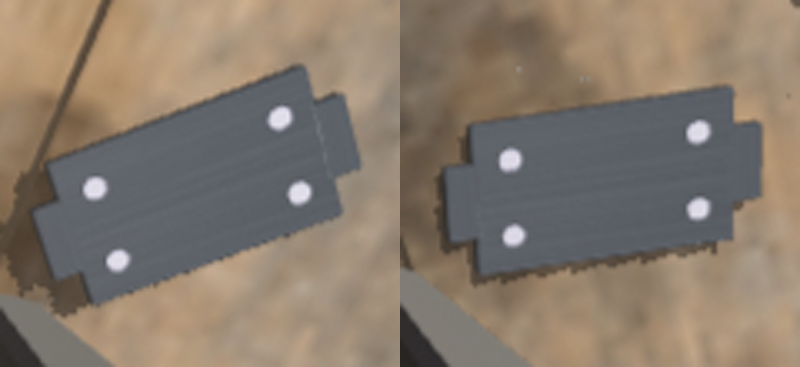

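```bash
cat >> h.py <<'E'
def rivets(im,c,r=60):
    g=cv2.cvtColor(im,cv2.COLOR_RGB2GRAY).astype(float);u,v=map(int,c)
    m=np.zeros_like(g);m[max(0,v-r):v+r,max(0,u-r):u+r]=1
    bg=cv2.medianBlur(im,21).astype(float).mean(2)
    w=np.clip(g-bg-25,0,None)*m*(bg<125)
    n,lab,st,_=cv2.connectedComponentsWithStats((w>20).astype(np.uint8))
    out=[]
    for i in sorted(range(1,n),key=lambda i:-st[i,4])[:4]:
        k=cv2.dilate((lab==i).astype(np.uint8),np.ones((3,3)))>0;ww=w*k;yy,xx=np.nonzero(k)
        out.append((np.average(xx,weights=ww[k]),np.average(yy,weights=ww[k])))
    return np.array(out)
def quad(P):
    c=P.mean(0);P=P[np.argsort(np.arctan2(*(P-c).T[1::-1]))];d=[np.linalg.norm(P[i]-P[(i+1)%4]) for i in range(4)]
    if d[0]<d[1]: P=np.roll(P,-1,0)
    e=P[1]-P[0]+P[2]-P[3];d=np.linalg.norm
    return c,np.arctan2(e[1],e[0]),(d(P[1]-P[0])+d(P[2]-P[3]))/2,(d(P[1]-P[2])+d(P[0]-P[3]))/2
E
python3 - <<'E'
from h import *
cal=optics.get_calibration('wrist');im=lambda n:cv2.cvtColor(cv2.imread('pics/'+n),cv2.COLOR_BGR2RGB)
T=cal['cam_to_world'].copy();E=np.eye(4)
o=get_obs();M0=np.eye(4);M0[:3,:3]=Ro.from_euler('xyz',o['tool_rot']).as_matrix();M0[:3,3]=o['eef_pos']
rel=np.linalg.inv(M0)@T
M1=np.eye(4);M1[:3,:3]=Ro.from_euler('xyz',[3.1409,.0006,1.195]).as_matrix();M1[:3,3]=[.331,-.2214,.1558]
calR=dict(cal,cam_to_world=M1@rel)
for n,c,ca in(('wL.png',(397,182),cal),('wR.png',(406,193),calR)):
    p=rivets(im(n),c);print(p.round(1).tolist())
    for z in(0,.009,.014): print(n,z,[np.round(x,4) for x in quad(np.array([onz(ca,q,z)[:2] for q in p]))])
    if n=='wL.png':
        uv=proj(optics.get_calibration('scene'),np.array([*quad(np.array([onz(ca,q,.014)[:2] for q in p]))[0],.014]));print(uv)
E
```

```text
[[368.0, 185.0], [423.6, 163.9], [429.4, 186.4], [374.9, 206.6]]
wL.png 0 [array([0.4685, 0.3127]), np.float64(0.7127), np.float64(0.0626), np.float64(0.0271)]
wL.png 0.009 [array([0.4635, 0.3134]), np.float64(0.7127), np.float64(0.0609), np.float64(0.0264)]
wL.png 0.014 [array([0.4607, 0.3139]), np.float64(0.7127), np.float64(0.0599), np.float64(0.026)]
[188.03176488 307.10704588]
[[435.0, 177.1], [435.1, 200.1], [378.6, 185.5], [379.7, 208.2]]
wR.png 0 [array([ 0.485 , -0.3043]), np.float64(-0.2214), np.float64(0.0618), np.float64(0.0268)]
wR.png 0.009 [array([ 0.4815, -0.3002]), np.float64(-0.2214), np.float64(0.0601), np.float64(0.0261)]
wR.png 0.014 [array([ 0.4795, -0.2978]), np.float64(-0.2214), np.float64(0.0592), np.float64(0.0257)]
```

Both views give 60.0 × 26.0 mm rivet spacing only if the left pad is 14 mm thick and the right pad 9 mm. So the left pad, at wrist (397,182), scene (189,307) and top (164,204), is the new one. The right pad, at top (336,211), is worn, and the blue one at top (246,231) is the look-alike.

```bash
python3 -c "
from h import *
rows([.4607,.3139,.10],.713,8)"
```

```text
turn az per row 0.1482
[-0.1, 1.95, 0.7]
[0.19, 1.95, 0.7]
[0.47, 1.9, 0.7]
[0.75, 1.81, 0.7]
[1.01, 1.68, 0.7]
[1.24, 1.51, 0.7]
[1.45, 1.31, 0.7]
[1.63, 1.08, 0.7]
```

Call:
move_arm([
  [0,[-0.1,1.95,0.7],[0,0,0.148]],
  [0,[0.2,1.95,0.7],[0,0,0.148]],
  [0,[0.45,1.9,0.7],[0,0,0.148]],
  [0,[0.75,1.8,0.7],[0,0,0.148]],
  [0,[1.0,1.7,0.7],[0,0,0.148]],
])

```text
time: 4.42
eef_pos: [0.4061, 0.2934, 0.1202]
tool_rot: [3.141, 0.001, 1.147]
ft_force: [0.1, 0.7, 0.7]
finger_gap: 1.0
gripper_force: 0.0
```

Call:
move_arm([
  [0,[1.25,1.5,0.7],[0,0,0.148]],
  [0,[1.45,1.3,0.7],[0,0,0.148]],
  [0,[1.65,1.1,0.7],[0,0,0.148]],
  [0,[0,0,0],[0,0,0]],
])

```text
time: 4.92
eef_pos: [0.4626, 0.3095, 0.099]
tool_rot: [3.14, 0.001, 0.709]
ft_force: [0.2, 0.5, 0.3]
finger_gap: 0.999
gripper_force: 0.0
```

Run:
```python
from h import *
cal=optics.get_calibration('wrist');im=optics.camera('wrist');save('g.png',im)
c=proj(cal,np.array([.4607,.3139,.014]));p=rivets(im,c,90);print(c,p.round(1).tolist())
q=quad(np.array([onz(cal,x,.014)[:2] for x in p]));print(q)
plan([*q[0],.004],q[1]);print(get_obs()['joints'].round(2))
```

```text
[246.03265881 191.50505034] [[264.3, 157.2], [233.6, 157.2], [234.6, 223.5], [263.6, 223.5]]
(array([0.46253445, 0.31202696]), np.float64(0.7095499409737874), np.float64(0.05988176467745249), np.float64(0.02597990652477036))
shift cm [ 0.24 -0.09  9.53]
turn(rotvec tool) [0.0007 0.0013 0.0024]
shift cm in axes after turn [ 0.23 -0.08  9.53]
pos [0.4613 0.3099 0.0993] rpy [3.1409e+00 1.3000e-03 7.1200e-01] t 4.97 j7 [-0.26 -1.8 ]
[-0.26  0.52 -0.5   1.9   0.34  0.81 -1.8 ]
```

View pics/g.png

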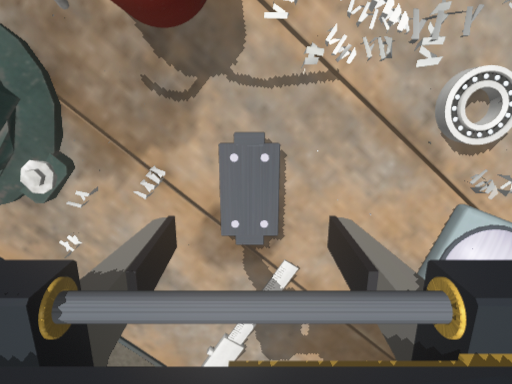

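Wrist view from above: the pad is at (249,190), squared to the gripper between the finger tips at (175,225) and (330,225). The caliper jaw at (288,272) is clear of the fingers. Grasping.

Call:
move_arm([
  [0,[0.1,-0.05,3.5],[0,0,0.002]],
  [0,[0.1,-0.05,3.1],[0,0,0]],
  [0,[0,0,2.0],[0,0,0]],
  [0,[0,0,1.0],[0,0,0]],
  [0,[0,0,0],[0,0,0]],
])

```text
time: 5.6
eef_pos: [0.4614, 0.314, 0.0035]
tool_rot: [-3.141, 0.0, 0.711]
ft_force: [-0.5, 0.4, -0.9]
finger_gap: 1.003
gripper_force: 0.0
```

Call:
move_arm([
  [0.4,[0,0,0],[0,0,0]],
  [0.6,[0,0,0],[0,0,0]],
  [0.8,[0,0,0],[0,0,0]],
  [0.8,[0,0,0],[0,0,0]],
  [0.8,[0,0,0],[0,0,0]],
], grip_force=40)

```text
time: 6.22
eef_pos: [0.462, 0.3138, 0.0038]
tool_rot: [3.141, -0.0, 0.71]
ft_force: [1.2, -1.2, 2.8]
finger_gap: 0.556
gripper_force: 40.0
```

Run:
```python
from h import *
plan();print(get_obs()['finger_gap'],get_obs()['gripper_force'])
```

```text
pos [0.462  0.3138 0.0038] rpy [ 3.1408e+00 -2.0000e-04  7.1050e-01] t 6.22 j7 [-0.33 -1.89]
0.5556047295307623 40.00087380409241
```

Call:
move_arm([
  [0.8,[0,0,-2],[0,0,0]],
  [0.8,[0,0,-4],[0,0,0]],
  [0.8,[0,0,-5],[0,0,0]],
  [0.8,[-2.5,2,-2.6],[0,0,0]],
  [0.8,[-2.7,2.5,0],[0,0,0]],
])

```text
time: 6.85
eef_pos: [0.4521, 0.2471, 0.1427]
tool_rot: [3.141, -0.005, 0.713]
ft_force: [0.6, -0.5, -3.3]
finger_gap: 0.557
gripper_force: 40.0
```

Call:
move_arm([
  [0.8,[-2.7,3,0],[0,0,0]],
  [0.8,[0,0.5,0],[0,0,0]],
  [0.8,[0,0,0],[0,0,0]],
])

```text
time: 7.22
eef_pos: [0.4542, 0.2023, 0.1403]
tool_rot: [3.142, -0.001, 0.71]
ft_force: [-1.0, 0.7, -2.7]
finger_gap: 0.555
gripper_force: 40.0
```

Run:
```python
from h import *
import json
plan();print(get_obs()['finger_gap'])
cal=optics.get_calibration('wrist');im=optics.camera('wrist');save('v1.png',im)
np.savez('v1.npz',K=cal['mtx'],T=cal['cam_to_world'])
for l in('crown_top','stylus_tip','new_pad','comparator'):
  for r in optics.cut_out('wrist',l)[:2]: print(l,round(r['conf'],2),np.round(r['uv'],1),int(r['region'].sum()),onz(cal,r['uv'],.0445).round(4))
rows([.415,.135,.143],1.3,4)
```

```text
pos [0.4542 0.2023 0.1403] rpy [ 3.1416e+00 -1.3000e-03  7.1020e-01] t 7.22 j7 [-0.03 -1.58]
0.5552434912121498
crown_top 0.72 [429.5 192.7] 17183 [0.5578 0.0781 0.0445]
crown_top 0.57 [490.5 219.5] 2448 [0.5776 0.0153 0.0445]
stylus_tip 0.93 [452.  209.6] 1041 [0.5606 0.05   0.0445]
new_pad 0.95 [250.  221.4] 11859 [0.4304 0.1836 0.0445]
new_pad 0.84 [313.1 333.1] 641 [0.3794 0.0539 0.0445]
comparator 0.87 [427.1 193.3] 17651 [0.556  0.0793 0.0445]
turn az per row -0.1468
[-1.84, 0.66, -0.09]
[-1.92, 0.38, -0.09]
[-1.95, 0.1, -0.09]
[-1.95, -0.19, -0.09]
```

View pics/v1.png

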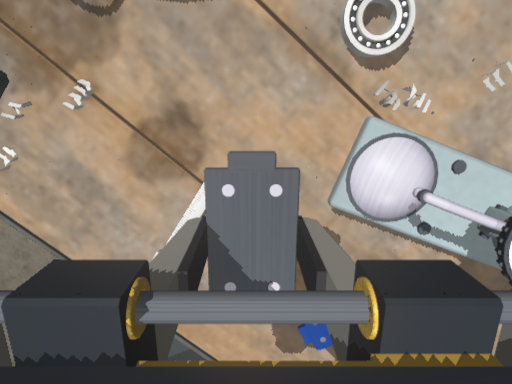

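The view shows the pad held level, with its rivets at (228,190) and (276,190). The anvil dome is centred near (392,178), the stylus ball is near (418,191), and the lever runs right.

Call:
move_arm([
  [0.8,[-1.85,0.65,0],[0,0,-0.147]],
  [0.8,[-1.9,0.4,0],[0,0,-0.147]],
  [0.8,[-1.95,0.1,0],[0,0,-0.147]],
  [0.8,[-1.95,-0.2,0],[0,0,-0.147]],
  [0.8,[0,0,0],[0,0,0]],
])

```text
time: 8.1
eef_pos: [0.4148, 0.1334, 0.1394]
tool_rot: [-3.141, 0.001, 1.297]
ft_force: [0.6, 1.1, -2.5]
finger_gap: 0.556
gripper_force: 40.0
```

```bash
cat >> h.py <<'E'
from scipy.optimize import least_squares
def dome(im,cal,A,r=.042,z=.022):
    "foot circle of the anvil: radial bright-to-base edges, robust circle fit in the plane z"
    g=cv2.cvtColor(im,cv2.COLOR_RGB2LAB).astype(np.float32)[...,1]; g=cv2.GaussianBlur(g,(0,0),1)  # a: green(-) red(+)
    c=np.array(A[:2],float)
    for it in range(4):
        P=[]
        for t in np.linspace(0,2*np.pi,180,endpoint=False):
            rr=np.linspace(r-.008,r+.008,65);d=np.array([np.cos(t),np.sin(t)])
            uv=np.array([proj(cal,np.array([*(c+d*x),z])) for x in rr],np.float32)
            if uv.min()<2 or uv[:,0].max()>509 or uv[:,1].max()>381: continue
            v=cv2.remap(g,uv[:,0].reshape(1,-1),uv[:,1].reshape(1,-1),cv2.INTER_LINEAR)[0]
            dv=-np.gradient(v);i=dv.argmax()
            if v[:15].mean()-v[-15:].mean()>3: P.append(c+d*rr[i])
        P=np.array(P);s=least_squares(lambda q:np.hypot(*(P-q[:2]).T)-q[2],[*c,r],loss='soft_l1',f_scale=.0004);c=s.x[:2]
    return s.x,len(P),np.median(abs(s.fun))
E
python3 - <<'E'
from h import *
plan()
cal=optics.get_calibration('wrist');im=optics.camera('wrist');save('v2.png',im)
np.savez('v2.npz',K=cal['mtx'],T=cal['cam_to_world'])
s2=[(r['uv'],r['region']) for r in optics.cut_out('wrist','stylus_tip')[:1]]
f=np.load('v1.npz');c1=dict(mtx=f['K'],cam_to_world=f['T']);i1=cv2.cvtColor(cv2.imread('pics/v1.png'),cv2.COLOR_BGR2RGB)
a=onz(c1,(392,178),.03)
for i,c in((i1,c1),(im,cal)):
    print('dome',dome(i,c,a)); print('crown px',proj(c,np.array([*dome(i,c,a)[0][:2],.0445])))
    g=cv2.cvtColor(i,cv2.COLOR_RGB2GRAY)
for u,m in s2:
    ys,xs=np.nonzero(m);print(u,xs.min(),xs.max(),ys.min(),ys.max())
L=[]
u,v=proj(cal,np.array([*a[:2],.06])).astype(int);u=np.clip(u,70,441)
L=[cv2.resize(x[y0-50:y0+60,x0-70:x0+70],(560,440),interpolation=cv2.INTER_CUBIC) for x,x0,y0 in((im,u,v),)]
save('d.png',L[0]);print('crop origin',u-70,v-50,'x4')
E
```

```text
pos [0.4148 0.1334 0.1394] rpy [-3.1410e+00  8.0000e-04  1.2966e+00] t 8.1 j7 [ 0.22 -0.91]
dome (array([0.54715224, 0.10246836, 0.04403204]), 153, np.float64(0.0003013661291401265))
crown px [402.64876525 184.33961356]
dome (array([0.54733042, 0.10141778, 0.04338084]), 155, np.float64(0.0011198337760814567))
crown px [402.98473867 184.40541956]
[440.3, 223.4] 413 469 186 262
crop origin 340 133 x4
```

View pics/d.png

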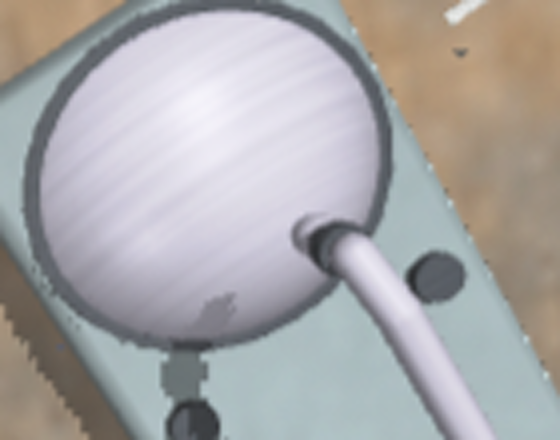

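The crop shows the dome's bright cap inside a dark foot ring, with the stylus ball at crop (312,232), which is full-size (418,191).

```bash
sed -i "s/r=.042,z=.022):/r=.042,z=.022,ch=1):/; s/astype(np.float32)\[...,1\]/astype(np.float32)[...,ch]/" h.py
python3 - <<'E'
from h import *
cs=[];ims=[]
for n in('v1','v2'):
    f=np.load(n+'.npz');cs.append(dict(mtx=f['K'],cam_to_world=f['T']));ims.append(cv2.cvtColor(cv2.imread(f'pics/{n}.png'),cv2.COLOR_BGR2RGB))
for i,c in zip(ims,cs):
    x,n,e=dome(i,c,(.5472,.102),ch=0);print('bright edge',x.round(4),n,e.round(4), [dome(i,c,(.5472,.102),z=z,ch=0)[0].round(4)[:2] for z in(.018,.026)])
# stylus ball: bright small blob at the lever's tip
print('ball',tri([ray(cs[0],(417.5,190.5)),ray(cs[1],(418.0,190.5))]).round(4))
# pad in hand, v1 and v2: top two rivets in tool frame at plate height
for i,c in zip(ims,cs):
    p=rivets(i,(252,190),40)[:2];w=np.array([onz(c,q,.1394+.0102) for q in p]);print(p.round(1).tolist(),w.round(4).tolist())
E
```

```text
bright edge [0.5472 0.1021 0.0408] 119 0.0002 [array([0.5477, 0.1002]), array([0.5466, 0.1042])]
bright edge [0.5474 0.1022 0.0408] 122 0.0002 [array([0.549 , 0.1008]), array([0.5458, 0.1035])]
ball [0.5483 0.1021 0.0681]
[[275.5, 190.0], [227.7, 190.0]] [[0.4847, 0.211, 0.1496], [0.4677, 0.2308, 0.1496]]
[[227.7, 190.0], [275.4, 189.9]] [[0.4104, 0.1646, 0.1496], [0.4354, 0.1576, 0.1496]]
```

Run:
```python
from h import *
for n,a,b in(('v1',(375,119),(511,172)),('v2',(427.5,140.5),(478.7,243)),('v1',(335,203),(495,268))):
    f=np.load(n+'.npz');c=dict(mtx=f['K'],cam_to_world=f['T']);p,q=onz(c,a,.022),onz(c,b,.022);d=q-p;print(n,np.arctan2(d[1],d[0]),p.round(3),q.round(3))
ct=optics.get_calibration('top');cs=optics.get_calibration('scene')
k=tri([ray(ct,(267.5,157.5)),ray(cs,(190+588/4,130+(358-288)/4-0))]);print(k);d=onz(ct,(267.5,157.5),.228)-[.5473,.1021,0];print(np.arctan2(d[1],d[0]))
A=np.array([.5473,.1021]);y=-1.21
cx=np.array([np.cos(y),np.sin(y)])
t=A-.15*cx;rows([*t,.0523],y+np.pi,5)
```

```text
v1 -1.211624249904365 [0.576 0.156 0.022] [0.627 0.02  0.022]
v2 -1.2673103337907796 [0.585 0.129 0.022] [0.623 0.01  0.022]
v1 -1.2530008732028306 [0.494 0.127 0.022] [ 0.552 -0.052  0.022]
[ 0.43863576 -0.05539481  0.38485478]
-1.2263678892029888
turn az per row -0.127
[2.5, 0.93, 1.75]
[2.36, 1.24, 1.75]
[2.18, 1.53, 1.75]
[1.97, 1.79, 1.75]
[1.73, 2.03, 1.75]
```

Run:
```python
from h import *
A=np.array([.5473,.1021])
for n in('v1','v2'):
    f=np.load(n+'.npz');c=dict(mtx=f['K'],cam_to_world=f['T']);im=cv2.cvtColor(cv2.imread(f'pics/{n}.png'),cv2.COLOR_BGR2RGB)
    g=cv2.GaussianBlur(cv2.cvtColor(im,cv2.COLOR_RGB2LAB).astype(np.float32)[...,1],(0,0),1)
    for s in(1,-1):
        y=-1.235
        for it in range(3):
            cx=np.array([np.cos(y),np.sin(y)]);cy=np.array([-cx[1],cx[0]])*s;P=[]
            for x in np.linspace(-.03,.1,60):
                w=np.linspace(.038,.058,80);uv=np.array([proj(c,np.array([*(A+cx*x+cy*k),.022])) for k in w],np.float32)
                if uv.min()<2 or uv[:,0].max()>509 or uv[:,1].max()>255: continue
                v=cv2.remap(g,uv[:,:1].T.copy(),uv[:,1:].T.copy(),cv2.INTER_LINEAR)[0];d=np.gradient(v);i=d.argmax()
                if v[-12:].mean()-v[:12].mean()>4: P.append((x,w[i]))
            P=np.array(P)
            if len(P)<10: break
            q=least_squares(lambda t:t[0]+t[1]*P[:,0]-P[:,1],[.048,0],loss='soft_l1',f_scale=.0005).x;y+=s*np.arctan(q[1])
        print(n,s,len(P),y,q[0] if len(P)>9 else '')
```

```text
v1 1 49 -1.2261215953911027 0.047209711533156715
v1 -1 33 -1.2265581774735244 0.04676432208552595
v2 1 46 -1.2279658031206626 0.0458151395143618
v2 -1 23 -1.2285480568694305 0.04886420737458574
```

```bash
python3 -c "
from h import *
rows([.4964,.2443,.0525],1.9146,5)"
```

```text
turn az per row -0.1236
[2.54, 0.96, 1.75]
[2.41, 1.26, 1.75]
[2.23, 1.55, 1.75]
[2.02, 1.81, 1.75]
[1.78, 2.05, 1.75]
```

Call:
move_arm([
  [0.8,[2.55,0.95,1.5],[0,0,-0.124]],
  [0.8,[2.4,1.25,1.7],[0,0,-0.124]],
  [0.8,[2.25,1.55,1.85],[0,0,-0.124]],
  [0.8,[2.0,1.8,1.85],[0,0,-0.124]],
  [0.8,[1.8,2.05,1.8],[0,0,-0.124]],
])

```text
time: 8.82
eef_pos: [0.496, 0.2459, 0.0516]
tool_rot: [3.141, -0.0, 1.922]
ft_force: [0.3, 0.5, -3.1]
finger_gap: 0.553
gripper_force: 40.0
```

Call:
move_arm([
  [0.8,[0,0,0],[0,0,0]],
  [0.8,[0,0,0],[0,0,0]],
])

```text
time: 9.07
eef_pos: [0.4948, 0.2443, 0.0523]
tool_rot: [-3.141, -0.0, 1.918]
ft_force: [-0.1, -0.4, -1.8]
finger_gap: 0.553
gripper_force: 40.0
```

Run:
```python
from h import *
cal=optics.get_calibration('wrist');im=optics.camera('wrist');save('v3.png',im)
c=np.array([np.cos(-1.227),np.sin(-1.227)]);A=np.array([.5473,.1021])
o=get_obs();R=Ro.from_euler('xyz',o['tool_rot'])
p=rivets(im,(252,190),40)[:2];w=np.array([onz(cal,q,o['eef_pos'][2]+.0102) for q in p]).mean(0);print('rivet mid in tool mm',1000*R.inv().apply(w-o['eef_pos']))
plan([*(A-.0011*c),.0523],1.9146)
```

```text
rivet mid in tool mm [ 29.1823444    0.20286477 -10.21112283]
shift cm [-15.     0.1    0.05]
turn(rotvec tool) [-0.0002  0.0004  0.0029]
shift cm in axes after turn [-15.     0.15   0.04]
pos [0.495  0.2439 0.0527] rpy [-3.1414e+00  4.0000e-04  1.9175e+00] t 9.12 j7 [ 0.01 -0.65]
```

Call:
move_arm([
  [0.8,[-3.0,0.15,0],[0,0,0.003]],
  [0.8,[-3.0,0,0],[0,0,0]],
  [0.8,[-2.5,0,0],[0,0,0]],
  [0.8,[0,0,0],[0,0,0]],
])

```text
time: 9.62
eef_pos: [0.5264, 0.1614, 0.0531]
tool_rot: [3.141, 0.002, 1.91]
ft_force: [0.3, -0.4, -2.7]
finger_gap: 0.555
gripper_force: 40.0
```

Run:
```python
from h import *
c=np.array([np.cos(-1.227),np.sin(-1.227)]);A=np.array([.5473,.1021])
plan([*(A-.0009*c),.0523],1.9146)
cs=optics.get_calibration('scene');im=optics.camera('scene')
u,v=proj(cs,np.array([.53,.13,.06])).astype(int);save('e.png',cv2.resize(im[v-60:v+40,u-65:u+65],(780,600),interpolation=cv2.INTER_CUBIC))
```

```text
shift cm [-6.19 -0.    0.09]
turn(rotvec tool) [ 0.0005  0.0021 -0.0046]
shift cm in axes after turn [-6.19 -0.03  0.08]
pos [0.5264 0.1614 0.0531] rpy [3.1411e+00 2.1000e-03 1.9100e+00] t 9.62 j7 [ 0.17 -0.5 ]
```

View pics/e.png

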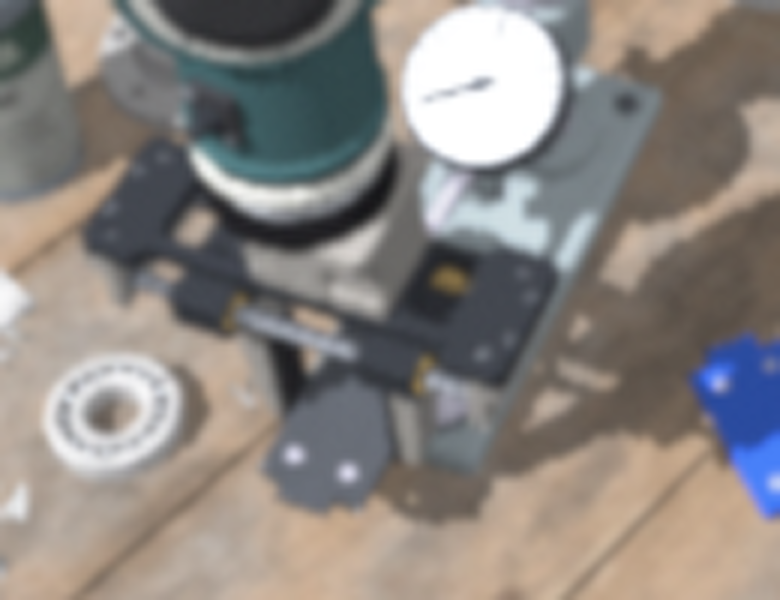

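The scene crop shows the pad entering level under the lever. The dial hand is free, and the gripper body is well in front of the dial.

Call:
move_arm([
  [0.8,[-1.5,0,0.05],[0,0,-0.004]],
  [0.8,[-2.0,0,0],[0,0,0]],
  [0.8,[-1.5,0,0],[0,0,0]],
  [0.8,[-1.0,0,0],[0,0,0]],
  [0.8,[-0.2,0,0],[0,0,0]],
])

```text
time: 10.3
eef_pos: [0.5468, 0.1051, 0.0519]
tool_rot: [-3.141, 0.0, 1.918]
ft_force: [0.2, 0.5, -3.1]
finger_gap: 0.557
gripper_force: 40.0
```

Call:
move_arm([
  [0.8,[0,0,0],[0,0,0]],
  [0.8,[0,0,0],[0,0,0]],
])

```text
time: 10.55
eef_pos: [0.5463, 0.1069, 0.0521]
tool_rot: [3.142, -0.0, 1.921]
ft_force: [-0.8, 0.2, -2.6]
finger_gap: 0.558
gripper_force: 40.0
```

Run:
```python
from h import *
c=np.array([np.cos(-1.227),np.sin(-1.227)]);A=np.array([.5473,.1021])
for i in range(3):
    plan([*(A-.0009*c),.0483],1.9146); cal=optics.get_calibration('wrist');im=optics.camera('wrist')
    o=get_obs();R=Ro.from_euler('xyz',o['tool_rot']);p=rivets(im,(252,190),40)[:2];w=np.array([onz(cal,q,o['eef_pos'][2]+.0102) for q in p]).mean(0);print('rivet mid in tool mm',1000*R.inv().apply(w-o['eef_pos']),o['ft_force'].round(1))
save('v4.png',im)
```

```text
shift cm [-0.39 -0.07  0.38]
turn(rotvec tool) [ 0.0001 -0.0004  0.0062]
shift cm in axes after turn [-0.39 -0.07  0.38]
pos [0.5463 0.1069 0.0521] rpy [ 3.1415e+00 -4.0000e-04  1.9208e+00] t 10.55 j7 [ 0.27 -0.38]
rivet mid in tool mm [ 28.68675143   0.19502324 -10.19196643] [ 0.4 -0.5 -2.7]
shift cm [-0.38 -0.07  0.38]
turn(rotvec tool) [ 0.0001 -0.0003  0.0062]
shift cm in axes after turn [-0.38 -0.07  0.38]
pos [0.5463 0.1068 0.0521] rpy [ 3.1415e+00 -3.0000e-04  1.9208e+00] t 10.6 j7 [ 0.27 -0.38]
rivet mid in tool mm [ 28.66558247   0.20986451 -10.19292808] [ 0.1  0.3 -3.1]
shift cm [-0.38 -0.07  0.38]
turn(rotvec tool) [-0.     -0.0002  0.0062]
shift cm in axes after turn [-0.38 -0.07  0.38]
pos [0.5463 0.1068 0.0521] rpy [-3.1416e+00 -2.0000e-04  1.9208e+00] t 10.65 j7 [ 0.27 -0.38]
rivet mid in tool mm [ 28.75828523   0.19657777 -10.1960139 ] [ 0.4 -0.7 -2.7]
```

View pics/v4.png

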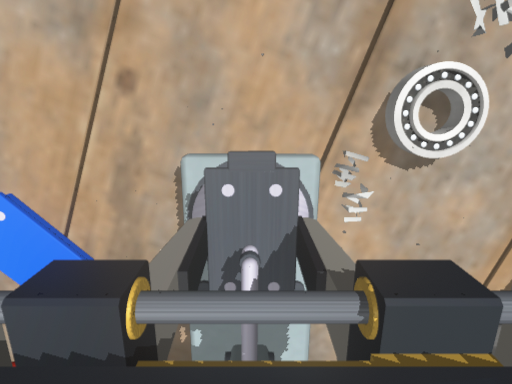

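Wrist view: the stylus ball at (250,253) hangs over the pad, and the rivets are at (228,190) and (276,190). The pad still needs about 4 mm further in and 0.7 mm sideways, which agrees with the computed shift.

Call:
move_arm([
  [0.8,[-0.38,-0.07,0],[0,0,0.006]],
  [0.8,[0,0,0],[0,0,0]],
  [0.8,[0,0,0.25],[0,0,0]],
  [0.8,[0,0,0],[0,0,0]],
  [0.8,[0,0,0],[0,0,0]],
])

```text
time: 11.32
eef_pos: [0.5471, 0.1024, 0.0495]
tool_rot: [-3.141, -0.0, 1.914]
ft_force: [0.1, 0.4, -3.0]
finger_gap: 0.555
gripper_force: 40.0
```

Run:
```python
from h import *
c=np.array([np.cos(-1.227),np.sin(-1.227)]);A=np.array([.5473,.1021])
plan([*(A-.0010*c),.0483],1.9146);print(get_obs()['ft_force'])
```

```text
shift cm [0.07 0.01 0.12]
turn(rotvec tool) [-0.0001 -0.0001 -0.0007]
shift cm in axes after turn [0.07 0.01 0.12]
pos [0.5471 0.1024 0.0495] rpy [-3.1414e+00 -1.0000e-04  1.9139e+00] t 11.32 j7 [ 0.27 -0.38]
[ 0.0550397   0.38009087 -2.95843627]
```

Call:
move_arm([
  [0.8,[0.07,0.01,0.07],[0,0,0]],
  [0.8,[0,0,0],[0,0,0]],
  [0.8,[0,0,0.04],[0,0,0]],
  [0.8,[0,0,0],[0,0,0]],
])

```text
time: 11.82
eef_pos: [0.547, 0.1029, 0.0484]
tool_rot: [-3.141, 0.0, 1.914]
ft_force: [0.0, -0.4, -3.2]
finger_gap: 0.557
gripper_force: 40.0
```

Run:
```python
from h import *
c=np.array([np.cos(-1.227),np.sin(-1.227)]);A=np.array([.5473,.1021])
for i in range(4):
    plan([*(A-.0010*c),.0483],1.9146);print(get_obs()['ft_force'].round(2))
    cal=optics.get_calibration('wrist');im=optics.camera('wrist')
    o=get_obs();R=Ro.from_euler('xyz',o['tool_rot']);p=rivets(im,(252,190),40)[:2];w=np.array([onz(cal,q,o['eef_pos'][2]+.0102) for q in p]).mean(0);print('rivet',1000*R.inv().apply(w-o['eef_pos']))
```

```text
shift cm [ 0.01 -0.    0.01]
turn(rotvec tool) [-0.0001  0.     -0.0009]
shift cm in axes after turn [ 0.01 -0.    0.01]
pos [0.547  0.1029 0.0484] rpy [-3.1415  0.      1.9137] t 11.82 j7 [ 0.27 -0.39]
[ 0.05 -0.4  -3.22]
rivet [ 28.6145865    0.19478825 -10.20103562]
shift cm [ 0.01 -0.    0.01]
turn(rotvec tool) [-0.0001  0.     -0.0008]
shift cm in axes after turn [ 0.01 -0.    0.01]
pos [0.547  0.103  0.0484] rpy [-3.1415  0.      1.9138] t 11.88 j7 [ 0.27 -0.39]
[-0.15  0.61 -1.66]
rivet [ 28.59662733   0.20759558 -10.19952979]
shift cm [ 0.01 -0.    0.01]
turn(rotvec tool) [-0.0001 -0.     -0.0009]
shift cm in axes after turn [ 0.01 -0.    0.01]
pos [0.547  0.103  0.0484] rpy [-3.1415 -0.      1.9137] t 11.93 j7 [ 0.27 -0.39]
[-1.   -0.18 -1.48]
rivet [ 28.62108234   0.19021804 -10.20026432]
shift cm [ 0.01 -0.01  0.02]
turn(rotvec tool) [-0.      0.     -0.0009]
shift cm in axes after turn [ 0.01 -0.01  0.02]
pos [0.5471 0.103  0.0485] rpy [-3.1416  0.      1.9137] t 11.97 j7 [ 0.27 -0.39]
[-0.09 -0.45 -2.76]
rivet [ 28.6478155    0.2099453  -10.20076519]
```

Call:
move_arm([
  [0.8,[0.03,0,0.03],[0,0,0]],
  [0.8,[0,0,0],[0,0,0]],
])

```text
time: 12.28
eef_pos: [0.547, 0.1031, 0.0483]
tool_rot: [3.142, 0.0, 1.914]
ft_force: [0.4, -0.8, -1.4]
finger_gap: 0.556
gripper_force: 40.0
```

Call:
move_arm([
  [0.8,[0,0,0.03],[0,0,0]],
  [0.8,[0,0,0],[0,0,0]],
])

```text
time: 12.52
eef_pos: [0.547, 0.1031, 0.0482]
tool_rot: [3.142, 0.0, 1.914]
ft_force: [-0.3, -1.7, 2.7]
finger_gap: 0.557
gripper_force: 40.0
```

Call:
move_arm([
  [0.8,[0,0,0.03],[0,0,0]],
  [0.8,[0,0,0],[0,0,0]],
])

```text
time: 12.78
eef_pos: [0.5471, 0.1031, 0.0481]
tool_rot: [3.142, 0.001, 1.914]
ft_force: [-1.2, -1.6, 4.5]
finger_gap: 0.556
gripper_force: 40.0
```

Contact with the crown: Fz rose from −3 to +4.5 N. Releasing gently.

Call:
move_arm([
  [0.43,[0,0,0],[0,0,0]],
  [0.4,[0,0,0],[0,0,0]],
  [0.35,[0,0,0],[0,0,0]],
  [0.25,[0,0,0],[0,0,0]],
  [0.2,[0,0,0],[0,0,0]],
])

```text
time: 13.4
eef_pos: [0.547, 0.1033, 0.0475]
tool_rot: [3.142, -0.0, 1.914]
ft_force: [-0.8, -0.2, -0.3]
finger_gap: 0.795
gripper_force: 0.0
```

```bash
cat >> h.py <<'E'
def padcheck(z=.0585,hint=(252,190)):
    cal=optics.get_calibration('wrist');im=optics.camera('wrist');o=get_obs()
    p=rivets(im,hint,40)[:2];w=np.array([onz(cal,q,z) for q in p]);print('rivets',p.round(1).tolist(),'mid tool mm',(1000*Ro.from_euler('xyz',o['tool_rot']).inv().apply(w.mean(0)-o['eef_pos'])).round(2));return im
E
python3 - <<'E'
from h import *
for i in range(3): im=padcheck()
plan();save('v5.png',im)
E
```

```text
rivets [[227.7, 191.7], [275.7, 191.5]] mid tool mm [ 27.91   0.37 -10.95]
rivets [[227.8, 191.7], [275.8, 191.5]] mid tool mm [ 27.9    0.41 -10.98]
rivets [[227.8, 191.7], [275.8, 191.4]] mid tool mm [ 27.9    0.45 -10.98]
pos [0.5469 0.1033 0.0475] rpy [-3.1416 -0.      1.9138] t 13.55 j7 [ 0.27 -0.39]
```

View pics/v5.png

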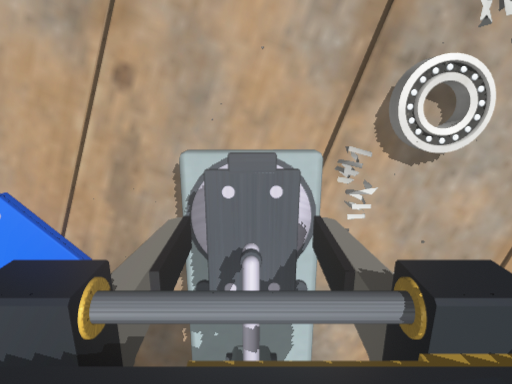

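After release the pad rests on the crown under the stylus ball at (251,250), with its front rivets still at (228,192) and (276,191). Retreating straight up.

Call:
move_arm([
  [0,[0,0,0],[0,0,0]],
  [0,[0,0,0],[0,0,0]],
  [0,[0,0,-1.5],[0,0,0]],
  [0,[0,0,-3],[0,0,0]],
  [0,[0,0,-4],[0,0,0]],
])

```text
time: 14.18
eef_pos: [0.5465, 0.1033, 0.1338]
tool_rot: [-3.141, -0.0, 1.914]
ft_force: [-0.2, -0.3, 0.0]
finger_gap: 1.0
gripper_force: 0.0
```

Call:
move_arm([
  [0,[0,0,-3],[0,0,0]],
  [0,[0,0,0],[0,0,0]],
  [0,[0,0,0],[0,0,0]],
])

```text
time: 14.55
eef_pos: [0.5466, 0.1029, 0.1623]
tool_rot: [-3.141, 0.0, 1.914]
ft_force: [0.2, 0.0, -1.4]
finger_gap: 0.995
gripper_force: 0.0
```

```bash
cat >> h.py <<'E'
def padpose(im,cal,A,y=-1.227,z=.0585):
    "pad pose by fitting 4 rivets (60x26) : offset from crown along comparator x,y (mm), yaw, tilts (deg)"
    c=proj(cal,np.array([*A,z]));p=rivets(im,c,50);cx=np.array([np.cos(y),np.sin(y),0]);cy=np.array([-cx[1],cx[0],0])
    def mod(q):
        R=Ro.from_rotvec(q[3]*cx+q[4]*cy+q[5]*np.array([0,0,1]));o=np.array([*A,z])+q[0]*cx+q[1]*cy+[0,0,q[2]]
        return np.array([proj(cal,o+R.apply(a*.03*cx+b*.013*cy)) for a in(1,-1) for b in(1,-1)])
    m=mod(np.zeros(6));p=p[[np.argmin(np.hypot(*(p-k).T)) for k in m]]
    s=least_squares(lambda q:(mod(q/[1e3]*3+0)-p).ravel() if 0 else (mod(q)-p).ravel(),np.zeros(6),x_scale=[.001]*3+[.02]*3)
    # variant with height held (pad rests on the crown)
    t=least_squares(lambda q:(mod(np.array([q[0],q[1],0,q[2],q[3],q[4]]))-p).ravel(),np.zeros(5),x_scale=[.001]*2+[.02]*3)
    print(p.round(1).tolist());print('free',(s.x*[1e3]*1)[:3].round(2) if 0 else (s.x[:3]*1e3).round(2),np.degrees(s.x[3:]).round(2),'fixed z',(t.x[:2]*1e3).round(2),np.degrees(t.x[2:]).round(2),'res px',np.sqrt(2*t.cost/8).round(2))
E
python3 - <<'E'
from h import *
plan()
for i in range(3):
    cal=optics.get_calibration('wrist');im=optics.camera('wrist');padpose(im,cal,(.5473,.1021))
save('v6.png',im)
E
```

```text
pos [0.5466 0.1029 0.1623] rpy [-3.1410e+00  4.0000e-04  1.9135e+00] t 14.55 j7 [ 0.37 -0.27]
[[252.0, 210.0], [252.0, 210.0], [266.8, 156.9], [238.1, 157.0]]
free [ 10.97   0.74 -60.25] [-50.16  -9.47  -4.97] fixed z [-3.1   0.61] [-47.12  13.12   3.18] res px 6.16
[[252.3, 210.5], [252.3, 210.5], [282.3, 174.7], [238.4, 157.3]]
free [-0.31  3.37  6.6 ] [ 21.63  31.44 -13.07] fixed z [1.42 3.48] [ 21.51  30.21 -13.  ] res px 7.77
[[252.5, 208.4], [252.5, 208.4], [282.5, 174.5], [238.5, 157.4]]
free [-0.79  3.46  3.93] [ 20.3   33.66 -13.14] fixed z [0.23 3.52] [ 20.24  32.97 -13.12] res px 7.72
```

View pics/v6.png

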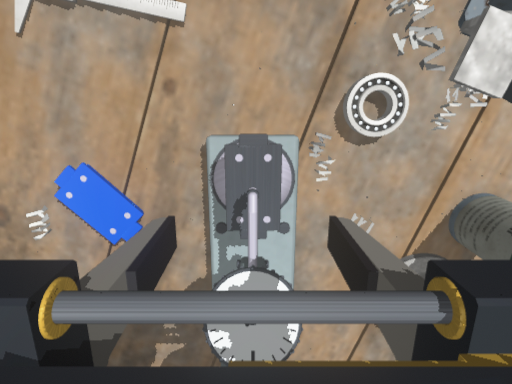

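The view shows the pad centred on the dome, with rivets at (238,157), (267,157), (238,220) and (267,220) and the lever end over its middle. That was my tenth picture, so everything from here is numeric.

```bash
python3 - <<'E'
s=open('h.py').read();i=s.index('def padpose')
s=s[:i]+'''def rivet_at(im,uv,r=7):
    g=cv2.cvtColor(im,cv2.COLOR_RGB2GRAY).astype(float);u,v=np.round(uv).astype(int)
    for _ in range(2):
        w=g[v-r:v+r+1,u-r:u+r+1];w=np.clip(w-np.median(w)-35,0,None);yy,xx=np.mgrid[v-r:v+r+1,u-r:u+r+1]
        n,l,st,_c=cv2.connectedComponentsWithStats((w>0).astype(np.uint8));
        k=l==1+np.argmin(np.hypot(*(_c[1:]-r).T));c=np.array([np.average(xx[k],weights=w[k]),np.average(yy[k],weights=w[k])]);u,v=np.round(c).astype(int)
    return c
def padpose(im,cal,A,y=-1.227,z=.0585):
    cx=np.array([np.cos(y),np.sin(y),0]);cy=np.array([-cx[1],cx[0],0])
    def mod(q):
        R=Ro.from_rotvec(q[3]*cx+q[4]*cy+q[5]*np.array([0,0,1]));o=np.array([*A,z])+q[0]*cx+q[1]*cy+[0,0,q[2]]
        return np.array([proj(cal,o+R.apply(a*.03*cx+b*.013*cy)) for a in(1,-1) for b in(1,-1)])
    p=np.array([rivet_at(im,k) for k in mod(np.zeros(6))])
    s=least_squares(lambda q:(mod(q)-p).ravel(),np.zeros(6),x_scale=[.001]*3+[.02]*3)
    t=least_squares(lambda q:(mod(np.array([q[0],q[1],0,q[2],q[3],q[4]]))-p).ravel(),np.zeros(5),x_scale=[.001]*2+[.02]*3)
    l=least_squares(lambda q:(mod(np.array([q[0],q[1],0,0,0,q[2]]))-p).ravel(),np.zeros(3),x_scale=[.001]*2+[.02])
    print(p.round(1).tolist(),'free mm',(s.x[:3]*1e3).round(2),'deg',np.degrees(s.x[3:]).round(2),'fixz',(t.x[:2]*1e3).round(2),np.degrees(t.x[2:]).round(2),'level',(l.x[:2]*1e3).round(2),np.degrees(l.x[2]).round(2),'res',[np.sqrt(2*k.cost/8).round(2) for k in(t,l)])
'''
open('h.py','w').write(s)
E
python3 - <<'E'
from h import *
o=get_obs();print(o['joint_velocities'].round(3))
cal=optics.get_calibration('wrist');im=optics.camera('wrist');padpose(im,cal,(.5473,.1021));print(dome(im,cal,(.5473,.1021)))
save('v7.png',im)
E
```

```text
[-0.002  0.003 -0.003 -0.003 -0.001 -0.     0.   ]
[[266.3, 219.2], [241.2, 219.5], [267.3, 157.4], [238.5, 157.5]] free mm [ 1.72  1.04 -4.71] deg [ 1.17 -1.59  0.81] fixz [0.64 1.02] [1.37 1.74 0.79] level [0.57 1.04] 0.75 res [np.float64(0.51), np.float64(0.55)]
(array([0.54711883, 0.10273283, 0.04403511]), 89, np.float64(0.000296019364423028))
```

Run:
```python
from h import *
im=cv2.cvtColor(cv2.imread('pics/v7.png'),cv2.COLOR_BGR2RGB);g=cv2.cvtColor(im,cv2.COLOR_RGB2GRAY)
print(g[213:227,231:275:1])
print([rivet_at(im,p,5).round(1) for p in((238.3,219.8),(267,219.5),(238.5,157.5),(267.3,157.4))])
cal=optics.get_calibration('wrist')
a=np.array([.5471,.1025,0]);y=-1.227;cx=np.array([np.cos(y),np.sin(y),0]);cy=np.array([-cx[1],cx[0],0])
for p in((238.3,219.8),(266.6,219.4),(238.5,157.5),(267.3,157.4)):
    w=onz(cal,p,.0585)-a;print((w@cx*1e3).round(2),(w@cy*1e3).round(2))
```

```text
[[ 97  89  87  71  67  66  65  65  65  65  75  91  94  96  95  95 100 138
  173 205 207 214 215 208 191 171 119  96  94  96  96  96  96  95  94  96
   95  94  95  97  97  98  95  94]
 [ 97  96  84  70  66  66  64  65  65  65  65  75  91  96  95  95 100 137
  173 206 205 208 209 204 190 169 119  96  94  97  97  95  96  95  94  97
   95  94  94  97  97  97  95  95]
 [ 97  97  74  65  67  66  65  66  65  65  66  82  92  95  95  94 100 136
  171 206 205 207 208 204 190 170 119  96  95  96  96  95  96  95  94  96
   95  94  95  96  97  98  96  95]
 [ 97  84  68  66  66  66  82  88  97  97  80  91  95  96  95  94 101 136
  172 206 206 208 209 204 190 170 119  96  95  97  97  96  96 127 154 172
  177 152 108  96  98  98  96  95]
 [ 96  74  66  66  67  76 110 115 119 120 164 142 105  96  95  94 100 136
  173 207 206 207 208 204 190 170 119  96  95  97  98  95 110 179 197 205
  208 197 149 105  97  98  96  95]
 [ 83  69  66  66  67  95 123 126 124 125 194 190 123  96  95  94 101 136
  172 206 206 207 208 204 190 169 119  96  95  98  97  96 149 202 208 206
  208 208 191 135 101  97  96  95]
 [
[... 906 characters left out ...]
6  96]
 [ 75  66  65  66  67  66  66  66  65  89  97  95  95  96  96  94  99 134
  170 205 206 207 209 204 190 169 117  95  95  96  97  96  97  95  95  97
   96  95  95  98  98  97  96  96]
 [ 74  67  66  65  67  66  65  67  82  93  97  95  95  96  96  95  99 135
  170 204 206 207 209 204 191 169 117  95  96  97  96  96  96  95  95  97
   96  95  96  98  98  98  96  96]
 [ 89  72  66  67  67  67  66  66  76  79  93  95  95  96  96  95 100 135
  170 205 205 207 209 204 191 170 118  96  96  97  98  96  96  95  96  96
   96  94  96  98  97  96  96  96]]
[array([241.2, 219.5]), array([266.3, 219.2]), array([238.5, 157.5]), array([267.2, 157.4])]
31.18 -13.14
30.79 13.9
-28.85 -12.21
-28.92 13.84
```

Call:
move_arm([
  [0,[0,0,-2.8],[0,0,-0.17]],
  [0,[0,0,-2.8],[0,0,-0.17]],
  [0,[0,0,-2.8],[0,0,-0.17]],
  [0,[0,0,-2.8],[0,0,-0.17]],
  [0,[0,0,-2.8],[0,0,-0.17]],
])

```text
time: 15.38
eef_pos: [0.5467, 0.1032, 0.3028]
tool_rot: [-3.141, -0.001, 2.77]
ft_force: [0.9, -0.1, 1.2]
finger_gap: 0.997
gripper_force: 0.0
```

```bash
python3 -c "
from h import *
plan();print(get_obs()['joints'].round(2));rows([.5979,-.0391,.30],3.8,6)"
```

```text
pos [0.5467 0.1032 0.3028] rpy [-3.1412e+00 -1.2000e-03  2.7696e+00] t 15.38 j7 [0.58 0.6 ]
[ 0.58  0.44 -1.09  1.68  0.41  1.27  0.6 ]
turn az per row -0.1717
[-1.66, -1.9, 0.05]
[-1.31, -2.15, 0.05]
[-0.92, -2.35, 0.05]
[-0.51, -2.47, 0.05]
[-0.08, -2.52, 0.05]
[0.35, -2.5, 0.05]
```

Call:
move_arm([
  [0,[-1.65,-1.9,0],[0,0,-0.17]],
  [0,[-1.3,-2.15,0],[0,0,-0.17]],
  [0,[-0.9,-2.35,0],[0,0,-0.17]],
  [0,[-0.5,-2.45,0],[0,0,-0.17]],
  [0,[-0.1,-2.5,0],[0,0,-0.17]],
])

```text
time: 16.0
eef_pos: [0.5883, -0.0161, 0.3018]
tool_rot: [3.141, -0.001, -2.664]
ft_force: [0.9, -0.2, -0.1]
finger_gap: 1.0
gripper_force: 0.0
```

Call:
move_arm([
  [0,[0.35,-2.5,0],[0,0,-0.17]],
  [0,[0,0,0],[0,0,0]],
  [0,[0,0,0],[0,0,0]],
])

```text
time: 16.38
eef_pos: [0.596, -0.0378, 0.3022]
tool_rot: [3.14, -0.0, -2.501]
ft_force: [-1.0, 0.7, 0.0]
finger_gap: 1.003
gripper_force: 0.0
```

Run:
```python
from h import *
cal=optics.get_calibration('wrist');im=optics.camera('wrist');save('k1.png',im)
np.savez('k1.npz',K=cal['mtx'],T=cal['cam_to_world'])
for l in('knob_axis','fine_knob'):
  for r in optics.cut_out('wrist',l)[:2]:
    ys,xs=np.nonzero(r['region']);print(l,round(r['conf'],2),np.round(r['uv'],1),xs.min(),xs.max(),ys.min(),ys.max(),onz(cal,r['uv'],.228).round(4))
print('expect',proj(cal,np.array([.5979,-.0391,.228])))
plan();print(get_obs()['joints'].round(2))
u,v=proj(cal,np.array([.5979,-.0391,.228])).astype(int);g=cv2.cvtColor(im,cv2.COLOR_RGB2GRAY)
print(g[max(0,v-48):v+48:4,u-48:u+48:4])
```

```text
knob_axis 0.78 [289.8 188.5] 227 361 149 216 [ 0.572  -0.0164  0.228 ]
fine_knob 0.95 [249.6 192.6] 227 272 167 216 [ 0.5948 -0.0411  0.228 ]
expect [249.36903201 196.82905501]
pos [ 0.5961 -0.0377  0.3028] rpy [-3.1411e+00 -1.0000e-04 -2.4987e+00] t 16.52 j7 [0.85 1.72]
[ 0.85  0.65 -1.28  1.58  0.63  1.39  1.72]
[[149 161  95  95 174 204 207 127  75  71  79  81 110 112 105  82  72 114
  133 134 133 135 135 135]
 [150 156 103  98 203 205 131  73  79  79  80  80  79 113 115 114 115  98
   92 136 134  95  81  83]
 [159 152 100 117 207 137  78  80  79  79 124 143 146 143 207 146 117 117
  115  88  84  82  83  86]
 [157 117 106 154 190  78  79  80 132 151 148 148 149 149 232 232 229 128
  120 116  89  87 107 134]
 [158 106 107 187  75  80  81 144 146 147 148 151 154 151 150 229 234 233
  161 119 119 116 243 251]
 [162 161 104 152  80  81 138 145 146 145 147 121  90  96 143 156 237 236
  236 131 123  95 253 252]
 [161 176 138  84  81  89 147 148 145 117  97 104  87  82  84  86 229 236
  240 240 124 125 250 253]
 [167 171 160 100  81 141 147 144  94 110 121 188 213 218 128 102  83 234
  2
[... 940 characters left out ...]
77 172 176 185 177 172 147 115 115 137 198 228 235 166 119 122 129
  164 178 172 153 142 158]
 [182 180 186 183 169 164 165 174 171 168 124 115 115 118 125 138 174 168
  167 170 172 156 161 171]
 [178 174 180 187 174 176 179 175 172 171 172 177 177 186 185 175 174 169
  165 164 170 162 158 172]
 [172 172 175 180 182 181 172 168 174 175 175 176 181 185 183 173 166 173
  164 170 171 173 175 173]
 [ 99 170 176 174 168 180 179 172 174 180 174 178 181 185 180 185 171 170
  170 170 168 167 170 176]
 [ 93  92 100 109 107 116 173 179 178 178 178 177 181 182 181 167 167 172
  165 165 180 130 164 166]
 [ 95 107 107 113 118 113 110 117 185 176 175 177 176 169 170 171 165 170
  174 167 198 183 189 192]]
```

Run:
```python
from h import *
f=np.load('k1.npz');cal=dict(mtx=f['K'],cam_to_world=f['T']);im=cv2.cvtColor(cv2.imread('pics/k1.png'),cv2.COLOR_BGR2RGB)
g=cv2.medianBlur(cv2.cvtColor(im,cv2.COLOR_RGB2GRAY),3)
# bright top disk: edges found radially from the middle, circle of 19 mm in z=.228
c=np.array([.5965,-.040])
for it in range(5):
    P=[]
    for t in np.linspace(0,2*np.pi,120,endpoint=False):
        d=np.array([np.cos(t),np.sin(t)]);rr=np.linspace(.012,.026,57)
        v=np.array([g[tuple(np.round(proj(cal,np.array([*(c+d*x),.228]))).astype(int)[::-1])] for x in rr],float)
        if v[:8].mean()>215 and (v<190).any(): P.append(c+d*rr[np.argmax(v<190)])
    P=np.array(P);s=least_squares(lambda q:np.hypot(*(P-q).T)-.019,c,loss='soft_l1',f_scale=.0005);c=s.x
print(c,len(P),np.median(abs(s.fun)), [np.degrees(np.arctan2(*(p-c)[::-1])).round() for p in P[::6]],(1e3*np.hypot(*(P-c).T)).round(1)[::3])
plan([*c,.203])
```

```text
[ 0.59747729 -0.03834885] 115 0.0007631100380760154 [np.float64(-0.0), np.float64(18.0), np.float64(36.0), np.float64(54.0), np.float64(72.0), np.float64(90.0), np.float64(120.0), np.float64(141.0), np.float64(159.0), np.float64(177.0), np.float64(-165.0), np.float64(-147.0), np.float64(-129.0), np.float64(-111.0), np.float64(-93.0), np.float64(-75.0), np.float64(-57.0), np.float64(-39.0), np.float64(-21.0), np.float64(-3.0)] [18.5 18.2 17.5 17.7 17.5 17.7 17.5 18.5 18.  18.2 18.2 21.2 23.  17.8
 18.3 18.3 18.  18.  17.5 18.  18.  18.  18.5 18.5 18.3 18.5 19.  18.8
 18.3 18.3 18.8 18.  18.5 18.5 21.7 21.2 19.  18.2 18. ]
shift cm [-0.07 -0.13  9.98]
pos [ 0.5961 -0.0377  0.3028] rpy [-3.1411e+00 -1.0000e-04 -2.4987e+00] t 16.52 j7 [0.85 1.72]
```

Run:
```python
from h import *
f=np.load('k1.npz');cal=dict(mtx=f['K'],cam_to_world=f['T']);im=cv2.cvtColor(cv2.imread('pics/k1.png'),cv2.COLOR_BGR2RGB)
m=(im.min(2)>225).astype(np.uint8);n,l,st,ce=cv2.connectedComponentsWithStats(m)
for i in sorted(range(1,n),key=lambda i:-st[i,4])[:3]: print(st[i],ce[i].round(1))
i=max((i for i in range(1,n) if st[i,0]>240),key=lambda i:st[i,4]);k=cv2.morphologyEx((l==i).astype(np.uint8),cv2.MORPH_CLOSE,np.ones((9,9)))
ct=max(cv2.findContours(k,0,1)[0],key=len);e=cv2.fitEllipse(cv2.convexHull(ct));print(e)
S=cv2.cvtColor(cv2.imread('pics/scene.png'),cv2.COLOR_BGR2RGB);cs=optics.get_calibration('scene')
m=(S.min(2)>215).astype(np.uint8);n,l,st,ce=cv2.connectedComponentsWithStats(m);i=min((i for i in range(1,n) if st[i,4]>300),key=lambda i:np.hypot(*(ce[i]-[233,188])));ct=cv2.findContours((l==i).astype(np.uint8),0,1)[0];es=cv2.fitEllipse(cv2.convexHull(np.vstack(ct)));print(st[i],es)
D=tri([ray(cal,e[0]),ray(cs,es[0])]);cx=np.array([np.cos(-1.227),np.sin(-1.227),0]);cy=np.array([-cx[1],cx[0],0]);w=D-[.5473,.1021,0];print('dial centre',D.round(4),'comp x',w@cx-.08,'y',w@cy,'z',D[2])
T=cv2.cvtColor(cv2.imread('pics/top.png'),cv2.COLOR_BGR2RGB)
```

```text
[ 256  157   69   58 1931] [297.  182.9]
[ 230  177   42   40 1132] [249.9 196.1]
[449 112  50  64 616] [474.  143.3]
((287.034423828125, 180.205078125), (64.28362274169922, 74.80653381347656), 105.65065002441406)
[221 175  26  26 524] ((233.74351501464844, 187.63258361816406), (24.969017028808594, 26.63148307800293), 43.86886978149414)
dial centre [0.5849 0.0078 0.1096] comp x 0.021490263286313968 y 0.0036025628955317648 z 0.10962605187431419
```

Call:
move_arm([
  [0.25,[-0.06,-0.14,3.0],[0,0,0]],
  [0.3,[0,0,3.0],[0,0,0]],
  [0.3,[0,0,2.4],[0,0,0]],
  [0.3,[0,0,1.2],[0,0,0]],
  [0.4,[0,0,0.2],[0,0,0]],
], grip_force=12)

```text
time: 17.15
eef_pos: [0.5977, -0.0396, 0.2043]
tool_rot: [3.141, -0.0, -2.499]
ft_force: [0.2, 0.8, 0.1]
finger_gap: 0.617
gripper_force: 0.0
```

```bash
cat >> h.py <<'E'
AX=np.array([.5473,.1021,0]);CX=np.array([np.cos(-1.227),np.sin(-1.227),0]);CY=np.array([-CX[1],CX[0],0])
def dialcrop(im,cal,D,tilt,n=161,r=.044):
    "rectified face: columns to viewer's right, rows down; D centre, tilt of face normal above the horizontal(front)"
    up=np.array([0,0,1])*np.cos(tilt)+CX*np.sin(tilt); right=-CY
    g=np.linspace(-r,r,n);uv=np.array([[proj(cal,D+right*a-up*b) for a in g] for b in g],np.float32)
    return cv2.remap(im,uv[...,0].copy(),uv[...,1].copy(),cv2.INTER_LINEAR)
E
python3 - <<'E'
from h import *
plan([.5976,-.0386,.204]);o=get_obs();print(o['ft_force'].round(1))
im=optics.camera('scene');save('s1.png',im)
for l in('dial_hand','ring_mark'):
    for r in optics.cut_out('scene',l)[:2]: ys,xs=np.nonzero(r['region']);print(l,round(r['conf'],2),np.round(r['uv'],1),len(xs),xs.min(),xs.max(),ys.min(),ys.max())
wi=optics.camera('wrist');save('w1.png',wi)
for l in('dial_hand','ring_mark'):
    for r in optics.cut_out('wrist',l)[:2]: ys,xs=np.nonzero(r['region']);print('w',l,round(r['conf'],2),np.round(r['uv'],1),len(xs),xs.min(),xs.max(),ys.min(),ys.max())
g=cv2.cvtColor(im,cv2.COLOR_RGB2GRAY);print(g[173:203,219:249])
E
```

```text
shift cm [-0.05  0.09  0.03]
pos [ 0.5977 -0.0396  0.2043] rpy [ 3.1412e+00 -3.0000e-04 -2.4993e+00] t 17.15 j7 [0.81 1.66]
[0.2 0.8 0.1]
ring_mark 0.61 [241.2 163.4] 348 228 255 152 171
w dial_hand 0.74 [373.  220.2] 454 350 398 209 229
w dial_hand 0.39 [321.3 216.6] 87 319 326 209 223
[[180 178 181 183 186 188 185 179 171 151 119  90  99 137 179 206 211 202
  190 182 175 164 150 137 128 124 127 129 132 131]
 [186 185 184 185 188 190 187 183 182 174 160 144 147 173 189 200 208 204
  195 182 177 178 173 158 150 142 138 138 136 133]
 [190 189 185 186 189 188 185 185 186 186 194 206 214 231 237 231 231 235
  225 201 188 187 178 172 178 175 170 166 155 139]
 [193 190 186 185 186 185 185 186 193 213 235 247 249 253 254 253 253 253
  247 240 240 228 201 182 191 197 193 183 163 137]
 [190 185 183 181 180 179 183 199 228 246 252 254 254 254 255 255 255 254
  246 251 254 251 242 223 196 178 166 154 138 122]
 [181 178 177 178 178 181 198 228 251 254 254 255 255 255 255 255 255 253
  242 253 255 254 253 251 227 169 133 122 118 114]
 [174 174 175 175 181 204 235 247 253 255 255 255 255 255 255 
[... 2238 characters left out ...]
255 255 255 255 255 255
  255 255 255 255 254 240 172 100  75  92 114 125]
 [187 185 179 175 168 169 205 241 253 255 255 255 255 255 255 255 255 255
  255 255 254 252 236 176 108  75  85 109 123 126]
 [187 184 179 177 175 163 155 178 225 249 253 254 255 255 255 255 255 254
  254 252 239 198 144 101  78  86 102 119 126 127]
 [184 181 177 176 177 171 160 159 165 181 210 239 250 252 252 252 251 242
  226 195 150 105  79  78  90 107 119 124 126 124]
 [186 183 178 176 176 174 180 191 177 148 138 156 176 182 182 180 174 153
  128 102  88  87  87  93 103 115 119 121 120 117]
 [190 187 181 176 173 178 195 209 203 173 151 142 136 118  98  88  87  84
   81  97 117 127 124 117 111 110 110 111 112 113]]
```

Call:
move_arm([
  [0.4,[-0.05,0.09,0],[0,0,0]],
  [0.55,[0,0,0],[0,0,0]],
  [0.7,[0,0,0],[0,0,0]],
  [0.7,[0,0,0],[0,0,0]],
], grip_force=12)

```text
time: 17.95
eef_pos: [0.5975, -0.0385, 0.2046]
tool_rot: [3.141, -0.0, -2.499]
ft_force: [-1.6, 0.5, 1.4]
finger_gap: 0.412
gripper_force: 12.0
```

Call:
move_arm([
  [0.7,[0,0,0],[0,0,0.1]],
  [0.7,[0,0,0],[0,0,0.15]],
  [0.7,[0,0,0],[0,0,0.15]],
  [0.7,[0,0,0],[0,0,0]],
])

```text
time: 18.45
eef_pos: [0.5975, -0.0386, 0.2046]
tool_rot: [-3.141, -0.0, -2.898]
ft_force: [-0.5, 2.1, -0.3]
finger_gap: 0.409
gripper_force: 12.0
```

```bash
cat >> h.py <<'E'
def hand():
    "scene view: direction of the dark hand on the dial face, deg clockwise from image up; zero mark at about 17.6"
    im=optics.camera('scene');g=255-cv2.cvtColor(im,cv2.COLOR_RGB2GRAY).astype(np.float32)
    c=np.array([234.,187.6]) if not hasattr(hand,'c') else hand.c
    m=(im.min(2)>215).astype(np.uint8);n,l,st,ce=cv2.connectedComponentsWithStats(m)
    i=min((i for i in range(1,n) if st[i,4]>250),key=lambda i:np.hypot(*(ce[i]-c)),default=0)
    e=cv2.fitEllipse(cv2.convexHull(np.vstack(cv2.findContours((l==i).astype(np.uint8),0,1)[0])));c=np.array(e[0])+[.2,0]
    a=np.radians(np.arange(0,360,1.));R=np.linspace(3,8.5,12)
    v=[cv2.remap(g,np.float32(c[0]+R*np.sin(t)).reshape(1,-1),np.float32(c[1]-R*np.cos(t)).reshape(1,-1),cv2.INTER_LINEAR).mean() for t in a]
    v=np.array(v);k=v.argmax();w=np.arange(k-12,k+13);x=np.clip(v[w%360]-np.median(v)-3,0,None)
    print('dial centre',c.round(1),'hand deg',round((np.average(w,weights=x)+180)%360-180,1),'strength',v.max().round(0)); return im
E
python3 - <<'E'
from h import *
im=hand();plan([.5976,-.0386,.204]);o=get_obs();print(o['ft_force'].round(1),o['wrist_torque'].round(2),o['finger_gap']*92,o['joints'].round(2))
optics.cut_out('scene','ring_mark');g=im[145:180,222:262].min(2)
cw=optics.get_calibration('wrist');wi=optics.camera('wrist');save('w2.png',wi)
for n in('w1.png',):pass
S1=cv2.imread('pics/scene.png').min(2).astype(int);
print('ring-area diff', [(abs(S1[150:172,226:258]-im[150:172,226:258].min(2).astype(int))>40).sum()])
E
```

```text
dial centre [233.9 188. ] hand deg -102.8 strength 36.0
shift cm [-0.01 -0.    0.06]
pos [ 0.5975 -0.0386  0.2046] rpy [-3.1414e+00 -3.0000e-04 -2.8964e+00] t 18.5 j7 [0.77 1.31]
[-1.3  0.8  1.7] [ 0.28  0.16 -0.07] 37.45740102272618 [ 0.77  0.68 -1.11  1.69  0.65  1.19  1.31]
ring-area diff [np.int64(97)]
```

Call:
move_arm([
  [0.7,[0,0,0],[0,0,0.15]],
  [0.7,[0,0,0],[0,0,0.17]],
  [0.7,[0,0,0],[0,0,0.17]],
  [0.7,[0,0,0],[0,0,0.17]],
  [0.7,[0,0,0],[0,0,0.17]],
])

```text
time: 19.23
eef_pos: [0.5975, -0.0386, 0.2046]
tool_rot: [-3.142, -0.001, 2.55]
ft_force: [-1.7, 1.2, 1.3]
finger_gap: 0.409
gripper_force: 12.0
```

Call:
move_arm([
  [0.7,[0,0,0],[0,0,0.17]],
  [0.7,[0,0,0],[0,0,0.17]],
  [0.7,[0,0,0],[0,0,0.17]],
  [0.7,[0,0,0],[0,0,0.1]],
  [0.7,[0,0,0],[0,0,0]],
])

```text
time: 19.85
eef_pos: [0.5975, -0.0387, 0.2046]
tool_rot: [-3.141, 0.0, 1.946]
ft_force: [-0.7, 1.3, 1.9]
finger_gap: 0.408
gripper_force: 12.0
```

Run:
```python
from h import *
im=hand();save('s2.png',im);plan([.5976,-.0386,.204]);o=get_obs();print(o['ft_force'].round(1),o['wrist_torque'].round(2),o['finger_gap']*92,o['joints'].round(2))
# bright spot on the dark ring: start and now
for n in('scene.png','s2.png'):
    I=cv2.imread('pics/'+n);g=I.min(2)[148:182,222:262];print(n);print('\n'.join(''.join('%4d'%x for x in r[::1]) for r in g[::2]))
```

```text
dial centre [234.  189.2] hand deg -102.7 strength 42.0
shift cm [0.01 0.01 0.06]
pos [ 0.5975 -0.0387  0.2046] rpy [-3.1411 -0.      1.9469] t 19.9 j7 [0.59 0.04]
[-2.7  0.3  2. ] [ 0.16  0.48 -0.03] 37.77720673542969 [ 0.59  0.53 -0.79  1.7   0.42  1.09  0.04]
scene.png
  46  45  46  46  45  45  46  45  45  45  50 107 192 231 237 233 220 192 190 205 226 235 237 236 228 198 168 144 126 112 100  85  73  81 101 106 106 106 104 101
  46  45  46  45  46  46  45  45  48  54  61  86 139 193 219 208 205 224 234 236 235 232 226 211 173 125  98  96  90  75  60  55  56  69  95 105 102 101 104 110
  47  45  46  46  44  47  45  58  89 110 124 138 117 108 132 154 175 188 194 192 178 162 141 111  88  79  90 104  97  79  66  57  58  76  92  99 105 115 131 141
  46  45  47  46  45  47  60  77 107 151 199 215 170 118 109 115 116 129 132 122 112 107  93  82  82  78  94 126 136 121  92  75  87 100 109 121 133 137 137 135
  71  57  49  46  46  68 104 115 146 209 232 232 207 158 125 111 116 132 125 112 110 101  89  86  81  93 122 139 144 138 107  81  89 116 137 149 151 147 143 141
 144 124 104  81  60  
[... 3953 characters left out ...]
 128 128 125 133 129 126 127 134 141 143 141 137 136 142
 162 164 165 162 157 153 137  99  66  77 125 169 194 199 196 194 191 188 182 171 155 139 131 128 129 130 128 125 122 125 122 121 123 127 131 131 133 136 141 146
 159 160 159 158 157 157 154 152 147 158 190 207 208 206 201 193 188 183 180 181 178 173 171 169 165 158 144 128 116 117 122 131 138 138 136 135 137 143 145 145
 155 155 155 158 167 193 222 235 246 250 250 253 253 252 253 245 240 246 239 223 190 174 178 176 167 148 127 113 108 114 127 138 142 145 147 147 144 139 137 137
 151 155 169 210 240 253 255 255 255 255 255 255 255 255 252 240 253 255 254 254 250 221 158 116 107 108 105 104 104 113 127 141 148 150 147 142 139 135 137 139
```

Ring mark still at scene (236,166), so the coarse ring hasn't moved. The hand is still free. The zero mark lies about 16–17° clockwise of image-up in the scene view.

Call:
move_arm([
  [0.7,[0,0,0],[0,0,0.15]],
  [0.7,[0,0,0],[0,0,0.17]],
  [0.7,[0,0,0],[0,0,0.17]],
  [0.7,[0,0,0],[0,0,0.11]],
  [0.7,[0,0,0],[0,0,0]],
])

```text
time: 20.52
eef_pos: [0.5975, -0.0386, 0.2046]
tool_rot: [-3.141, 0.0, 1.347]
ft_force: [-3.3, 0.5, 2.0]
finger_gap: 0.412
gripper_force: 12.0
```

```bash
cat >> h.py <<'E'
def stat():
    im=hand();plan();o=get_obs();print(o['ft_force'].round(1),o['wrist_torque'].round(2),'gap',round(o['finger_gap']*92,1),o['joints'].round(2))
    g=im.min(2);print('mark',g[166,233:240].tolist());return im
E
python3 -c "
from h import *
stat()"
```

```text
dial centre [234.1 189.7] hand deg -102.7 strength 35.0
pos [ 0.5975 -0.0387  0.2046] rpy [-3.1409e+00  2.0000e-04  1.3474e+00] t 20.57 j7 [ 0.5  -0.49]
[-1.9  1.   3. ] [ 0.19  0.62 -0.05] gap 37.6 [ 0.5   0.49 -0.66  1.71  0.34  1.06 -0.49]
mark [88, 93, 113, 144, 133, 114, 110]
```

Call:
move_arm([
  [0.7,[0,0,0],[0,0,0.15]],
  [0.7,[0,0,0],[0,0,0.17]],
  [0.7,[0,0,0],[0,0,0.17]],
  [0.7,[0,0,0],[0,0,0.11]],
  [0.7,[0,0,0],[0,0,0]],
])

```text
time: 21.2
eef_pos: [0.5975, -0.0387, 0.2046]
tool_rot: [-3.141, 0.001, 0.747]
ft_force: [-3.3, 1.1, 3.2]
finger_gap: 0.412
gripper_force: 12.0
```

```bash
python3 -c "
from h import *
stat()"
```

```text
dial centre [234.2 190.2] hand deg -87.4 strength 51.0
pos [ 0.5975 -0.0387  0.2046] rpy [-3.1412e+00  5.0000e-04  7.4770e-01] t 21.25 j7 [ 0.41 -1.03]
[-3.2  0.6  3. ] [ 0.18  0.72 -0.03] gap 37.9 [ 0.41  0.46 -0.53  1.72  0.26  1.04 -1.03]
mark [87, 93, 114, 142, 134, 114, 111]
```

Call:
move_arm([
  [0.7,[0,0,0],[0,0,0.15]],
  [0.7,[0,0,0],[0,0,0.17]],
  [0.7,[0,0,0],[0,0,0.17]],
  [0.7,[0,0,0],[0,0,0.17]],
  [0.7,[0,0,0],[0,0,0.1]],
])

```text
time: 21.88
eef_pos: [0.5975, -0.0387, 0.2046]
tool_rot: [3.142, 0.001, -0.016]
ft_force: [-3.6, 0.8, 3.6]
finger_gap: 0.41
gripper_force: 12.0
```

Call:
move_arm([
  [0.7,[0,0,0],[0,0,0]],
])

```text
time: 22.0
eef_pos: [0.5975, -0.0387, 0.2046]
tool_rot: [3.142, 0.001, -0.013]
ft_force: [-3.8, 1.6, 4.4]
finger_gap: 0.409
gripper_force: 12.0
```

Run:
```python
from h import *
im=stat();save('s3.png',im)
g=cv2.cvtColor(im,cv2.COLOR_RGB2GRAY);print(g[176:195,226:246])
```

```text
dial centre [234.2 190.8] hand deg -16.4 strength 51.0
pos [ 0.5975 -0.0387  0.2046] rpy [-3.1416e+00  5.0000e-04 -1.2400e-02] t 22.05 j7 [ 0.3  -1.72]
[-3.2  1.2  3.3] [0.39 0.82 0.04] gap 37.9 [ 0.3   0.43 -0.37  1.72  0.18  1.03 -1.72]
mark [87, 93, 114, 142, 132, 113, 109]
[[185 184 173 135  95  94 128 169 199 209 205 199 194 191 187 182 174 165
  155 149]
 [184 183 178 158 140 143 158 177 198 205 202 196 190 181 179 179 176 170
  166 167]
 [183 181 180 178 185 201 207 223 235 230 226 220 201 186 180 181 180 184
  187 194]
 [182 182 190 210 234 244 244 252 254 253 252 247 230 231 223 203 189 195
  201 200]
 [187 211 233 245 253 253 253 254 255 255 254 250 243 251 248 234 216 195
  182 175]
 [214 245 253 253 253 250 251 254 255 255 254 246 250 254 252 250 246 219
  165 134]
 [239 252 254 254 253 232 224 253 255 255 253 245 253 255 254 254 253 243
  204 143]
 [252 252 254 255 254 236 197 246 255 255 254 253 254 255 255 255 254 253
  244 192]
 [254 254 254 255 255 246 188 222 254 255 255 255 255 255 255 255 255 255
  252 225]
 [255 255 255 255 255 252 206 205 253 255 255 255 255 255 255 255 255 255
  252 241]
 [255 255 255 255 255 254 231 205 252 255 255 255 255 255 255 255 255 255
  254 252]
 [255 255 255 255 255 255 242 199 247 255 255 255 255 255 255 255 255 255
  254 253]
 [255 255 255 255 255 255 249 196 222 253 255 255 255 255 255 255 255 255
  254 252]
 [255 255 255 255 255 255 252 207 188 246 254 255 255 255 255 255 255 255
  254 254]
 [255 255 255 255 255 255 253 213 161 210 251 255 255 255 255 255 255 255
  255 254]
 [255 255 255 255 255 255 253 226 165 183 246 255 255 255 255 255 255 255
  255 254]
 [255 255 255 255 255 255 255 250 221 221 253 255 255 255 255 255 255 255
  255 255]
 [255 255 255 255 255 255 255 255 253 251 254 255 255 255 255 255 255 255
  255 254]
 [255 255 255 255 255 255 255 255 255 255 255 255 255 255 255 255 255 255
  254 253]]
```

Call:
move_arm([
  [0.7,[0,0,0],[0,0,0.14]],
  [0.7,[0,0,0],[0,0,0.14]],
  [0.7,[0,0,0],[0,0,0]],
])

```text
time: 22.42
eef_pos: [0.5975, -0.0387, 0.2046]
tool_rot: [3.141, 0.0, -0.292]
ft_force: [-3.7, 0.9, 4.0]
finger_gap: 0.407
gripper_force: 12.0
```

Run:
```python
from h import *
im=stat()
g=cv2.cvtColor(im,cv2.COLOR_RGB2GRAY);print(g[176:195,228:244])
```

```text
dial centre [234.2 191. ] hand deg 8.5 strength 57.0
pos [ 0.5975 -0.0387  0.2045] rpy [ 3.1414e+00  4.0000e-04 -2.9170e-01] t 22.48 j7 [ 0.25 -1.98]
[-4.4  1.7  5. ] [ 0.38  0.85 -0.01] gap 37.7 [ 0.25  0.42 -0.32  1.73  0.15  1.02 -1.98]
mark [88, 93, 113, 143, 133, 114, 110]
[[164 122  83  81 120 168 200 209 205 200 195 192 187 183 174 165]
 [174 152 133 131 148 170 193 203 203 199 191 184 183 181 175 168]
 [182 181 181 187 196 209 221 221 223 218 196 180 173 179 179 180]
 [190 207 228 239 241 248 251 248 248 242 224 214 194 184 182 193]
 [222 235 251 254 254 254 254 252 250 244 242 248 241 225 204 191]
 [249 250 254 255 255 255 255 243 225 223 249 254 253 252 245 209]
 [254 254 255 255 255 255 254 226 166 205 252 255 255 255 253 240]
 [254 255 255 255 255 255 252 206 169 235 254 255 255 255 254 252]
 [254 255 255 255 255 255 249 191 206 252 255 255 255 255 254 254]
 [255 255 255 255 255 255 240 185 237 254 255 255 255 255 255 255]
 [255 255 255 255 255 255 234 199 251 255 255 255 255 255 255 255]
 [255 255 255 255 255 254 225 204 253 255 255 255 255 255 255 255]
 [255 255 255 255 255 252 209 205 253 255 255 255 255 255 255 255]
 [255 255 255 255 254 246 189 202 253 255 255 255 255 255 255 255]
 [255 255 255 255 253 226 161 188 249 255 255 255 255 255 255 255]
 [255 255 255 255 253 221 155 190 247 255 255 255 255 255 255 255]
 [255 255 255 255 254 237 195 237 254 255 255 255 255 255 255 255]
 [255 255 255 255 255 252 248 254 255 255 255 255 255 255 255 255]
 [255 255 255 255 255 255 255 255 255 255 255 255 255 255 255 255]]
```

Call:
move_arm([
  [0.7,[0,0,0],[0,0,0.05]],
  [0.7,[0,0,0],[0,0,0]],
  [0.5,[0,0,0],[0,0,0]],
  [0.3,[0,0,0],[0,0,0]],
  [0.3,[0,0,0],[0,0,0]],
])

```text
time: 23.1
eef_pos: [0.5979, -0.0392, 0.2043]
tool_rot: [3.142, -0.0, -0.346]
ft_force: [-0.4, 0.9, 0.5]
finger_gap: 0.688
gripper_force: 0.0
```

Call:
move_arm([
  [0.3,[0,0,-2],[0,0,0]],
  [0.3,[0,0,-4],[0,0,0]],
  [0.3,[0,0,-3.5],[0,0,0]],
  [0.3,[-3.2,-2.1,0],[0,0,0]],
  [0.3,[-3.2,-2.1,0],[0,0,0]],
])

```text
time: 23.72
eef_pos: [0.5515, 0.0228, 0.2999]
tool_rot: [-3.141, -0.001, -0.347]
ft_force: [-0.2, -0.1, 0.2]
finger_gap: 0.7
gripper_force: 0.0
```

Call:
move_arm([
  [0.3,[-3.2,-2.1,3],[0,0,0]],
  [0.3,[-3.2,-2.1,3],[0,0,0]],
  [0.3,[0,0,0],[0,0,0]],
  [0.3,[0,0,0],[0,0,0]],
])

```text
time: 24.22
eef_pos: [0.5068, 0.083, 0.2401]
tool_rot: [-3.141, -0.001, -0.347]
ft_force: [1.3, 0.3, 0.6]
finger_gap: 0.699
gripper_force: 0.0
```

Run:
```python
from h import *
stat()
np.savez('w5.npz',**{a:b for a,b in optics.get_calibration('wrist').items()});w=optics.camera('wrist');save('w5.png',w)
for r in optics.cut_out('wrist','dial_hand')[:2]: ys,xs=np.nonzero(r['region']);print(round(r['conf'],2),np.round(r['uv'],1),len(xs),xs.min(),xs.max(),ys.min(),ys.max())
m=(w.min(2)>225).astype(np.uint8);n,l,st,ce=cv2.connectedComponentsWithStats(m)
for i in sorted(range(1,n),key=lambda i:-st[i,4])[:4]: print(st[i],ce[i].round(1))
cal=optics.get_calibration('wrist');print('pad expected',proj(cal,np.array([.5473,.1021,.0585])))
```

```text
dial centre [234.3 191. ] hand deg 13.3 strength 55.0
pos [0.5071 0.0828 0.2403] rpy [-3.1411e+00 -1.8000e-03 -3.4760e-01] t 24.27 j7 [ 0.11 -2.24]
[ 0.6  0.4 -0.1] [ 0.02 -0.02  0.04] gap 64.7 [ 0.11  0.24 -0.39  1.89  0.11  1.03 -2.24]
mark [88, 94, 114, 144, 134, 115, 111]
0.58 [295.3  84.9] 191 285 312 70 96
[ 255   49   75   79 4131] [291.1  88.8]
[   0   68   45   54 1206] [19.5 97.8]
[333   0  27  62 908] [345.2  28.9]
[374   0  35  39 899] [388.8  16.4]
pad expected [224.28051533 144.40609993]
```

```bash
cat >> h.py <<'E'
def dialread(w,c0,show=True):
    m=(w.min(2)>200).astype(np.uint8);n,l,st,ce=cv2.connectedComponentsWithStats(m)
    i=min((i for i in range(1,n) if st[i,4]>2000),key=lambda i:np.hypot(*(ce[i]-c0)))
    (cx,cy),(a,b),t=cv2.fitEllipse(cv2.convexHull(np.vstack(cv2.findContours((l==i).astype(np.uint8),0,1)[0])));print('ellipse',np.round([cx,cy,a,b,t],1))
    Rt=np.array([[np.cos(np.radians(t)),-np.sin(np.radians(t))],[np.sin(np.radians(t)),np.cos(np.radians(t))]])
    M=Rt@np.diag([a/2,b/2])@Rt.T
    g=255-w.min(2).astype(np.float32);th=np.radians(np.arange(0,360,.5));rr=np.linspace(.1,.98,60)
    U=np.array([[np.array([cx,cy])+M@[r*np.sin(k),-r*np.cos(k)] for r in rr] for k in th],np.float32)
    P=cv2.remap(g,U[...,0].copy(),U[...,1].copy(),cv2.INTER_LINEAR)
    def peaks(lo,hi,k=6,gap=10):
        v=P[:,(rr>lo)&(rr<hi)].mean(1);v=v-np.median(v);out=[]
        vv=v.copy()
        for _ in range(k):
            j=vv.argmax()
            if vv[j]<6: break
            w_=np.arange(j-8,j+9);x=np.clip(v[w_%720],0,None);out.append((round(np.average(w_,weights=x)/2,1),round(float(v[j])),))
            vv[np.arange(j-2*gap,j+2*gap)%720]=0
        return out
    for lo,hi in((.2,.45),(.45,.65),(.65,.75),(.75,.85),(.85,.95)): print((lo,hi),sorted(peaks(lo,hi,16)))
E
python3 - <<'E'
from h import *
dialread(cv2.cvtColor(cv2.imread('pics/w5.png'),cv2.COLOR_BGR2RGB),(291,89))
f=np.load('w5.npz');cal=dict(mtx=f['mtx'],cam_to_world=f['cam_to_world'])
D=np.array([.5849,.0078,.11]);a=proj(cal,D);b=proj(cal,D+.03*(CX*.7+np.array([0,0,.7])));d=b-a;print('up dir deg',np.degrees(np.arctan2(d[0],-d[1])),a)
E
```

```text
ellipse [292.   88.2  74.6  79.5 159.5]
(0.2, 0.45) [(np.float64(44.5), 97), (np.float64(54.0), 165), (np.float64(63.5), 117), (np.float64(73.2), 44), (np.float64(189.4), 9), (np.float64(200.0), 23), (np.float64(210.4), 42), (np.float64(220.5), 66), (np.float64(230.3), 59), (np.float64(239.4), 15)]
(0.45, 0.65) [(np.float64(52.0), 169), (np.float64(59.7), 24)]
(0.65, 0.75) [(np.float64(46.3), 7), (np.float64(53.8), 175), (np.float64(118.1), 9), (np.float64(347.1), 28)]
(0.75, 0.85) [(np.float64(4.0), 45), (np.float64(20.6), 57), (np.float64(37.1), 45), (np.float64(53.9), 175), (np.float64(70.2), 44), (np.float64(86.7), 45), (np.float64(102.2), 37), (np.float64(118.0), 82), (np.float64(132.4), 17), (np.float64(147.6), 16), (np.float64(176.0), 68), (np.float64(285.8), 70), (np.float64(300.8), 22), (np.float64(316.3), 33), (np.float64(331.7), 30), (np.float64(347.4), 105)]
(0.85, 0.95) [(np.float64(4.1), 114), (np.float64(20.6), 92), (np.float64(37.3), 81), (np.float64(53.7), 160), (np.float64(70.0), 90), (np.float64(101.7), 89), (np.float64(117.1), 90), (np.float64(132.3), 83), (np.float64(147.0), 90), (np.float64(161.4), 81), (np.float64(175.5), 78), (np.float64(286.5), 88), (np.float64(301.2), 84), (np.float64(316.3), 88), (np.float64(331.9), 92), (np.float64(347.9), 88)]
up dir deg 50.94590182659231 [299.13439061  78.42490471]
```

Run:
```python
from h import *
w=cv2.imread('pics/w5.png').min(2);print(w[48:98,284:330:1][:, :46].tolist().__len__())
for r in range(56,97): print(r,' '.join('%3d'%x for x in w[r,284:326]))
```

```text
50
56 200 148 245 251 251 251 251 251 251 170 158 246 251 251 251 251 251 251 209 126 236 250 251 251 251 251 251 246 226 167 121 112 113 113 101  85  78  78  79  79  84  98
57 210 121 243 251 251 251 251 251 251 220 234 249 251 251 251 251 251 251 179 117 244 251 251 251 251 251 251 251 249 242 200 132 113 112 110  99  83  79  81  80  79  90
58 210 112 243 251 251 251 251 251 251 248 250 251 251 251 251 251 251 244 154 179 247 251 251 251 251 251 251 251 243 239 243 204 135 114 112 109  94  83  80  79  79  82
59 229 129 226 250 251 251 251 251 251 251 251 251 251 251 251 251 251 236 173 237 250 251 251 251 251 251 251 251 205 168 246 246 225 148 114 112  99  84  80  80  79  78
60 248 155 210 248 251 251 251 251 251 251 251 251 251 251 251 251 251 248 242 250 251 251 251 251 251 251 251 234 140 221 249 251 249 215 139 113 106  94  81  77  78  78
61 251 239 244 250 251 251 251 251 251 251 251 251 251 251 251 251 251 251 251 251 251 251 251 251 251 251 244 167 182 247 230 248 251 247 212 135 111 103 100  82  78  78
62 251 251 251 251 251 251 251 251 251 251 251 251 251 251 251 251 251 
[... 5213 characters left out ...]
 251 251 251 251
93 234 150 122 125 126 125 124 123 123 116 135 155 209 248 251 251 251 251 251 251 251 251 251 251 251 251 251 251 251 251 251 251 251 251 251 251 251 251 251 251 251 251
94 162 113 121 126 125 125 124 123 123 124 147 157 159 245 251 251 251 251 251 251 251 251 251 251 251 251 251 251 251 251 251 251 251 251 251 251 251 251 251 251 251 251
95 102  96 111 123 125 124 123 123 133 146 158 160 229 249 251 251 251 251 251 251 251 251 251 251 251 251 251 251 251 251 251 251 251 251 251 251 251 251 233 210 219 236
96 125  91  96 106 125 129 128 133 149 229 238 238 249 251 251 251 251 251 251 251 251 251 251 251 251 251 251 251 251 251 251 251 251 251 251 251 251 251 207 133 120 151
```

Against the pivot-to-mark line, the hand is about 3° short of the zero mark in both the scene and wrist views. I'll regrip for a small correction, about 0.03 rad at the knob.

Call:
move_arm([
  [0.3,[0,0,-6],[0,0,0]],
  [0.3,[3.2,2.1,0],[0,0,0]],
  [0.3,[3.2,2.1,0],[0,0,0]],
  [0.3,[3.2,2.1,0],[0,0,0]],
  [0.3,[3.2,2.1,0],[0,0,0]],
])

```text
time: 25.0
eef_pos: [0.5989, -0.041, 0.3001]
tool_rot: [-3.142, -0.001, -0.348]
ft_force: [-0.8, 0.0, 0.3]
finger_gap: 0.704
gripper_force: 0.0
```

Call:
move_arm([
  [0.3,[0,0,0],[0,0,0]],
  [0.3,[0,0,0],[0,0,0]],
])

```text
time: 25.25
eef_pos: [0.5976, -0.0386, 0.2996]
tool_rot: [-3.141, 0.0, -0.347]
ft_force: [0.3, 0.0, -0.4]
finger_gap: 0.701
gripper_force: 0.0
```

```bash
python3 -c "
from h import *
plan([.5976,-.0386,.204],-.347)"
```

```text
shift cm [-0.    0.    9.56]
turn(rotvec tool) [-0.0005  0.0003  0.0005]
shift cm in axes after turn [-0.   -0.    9.56]
pos [ 0.5976 -0.0386  0.2996] rpy [-3.1411e+00  3.0000e-04 -3.4650e-01] t 25.25 j7 [ 0.25 -2.  ]
```

Call:
move_arm([
  [0.3,[0,0,4],[0,0,0]],
  [0.3,[0,0,3.5],[0,0,0]],
  [0.3,[0,0,2],[0,0,0]],
  [0.4,[0,0,0],[0,0,0]],
  [0.5,[0,0,0],[0,0,0]],
], grip_force=12)

```text
time: 25.88
eef_pos: [0.5983, -0.0381, 0.2059]
tool_rot: [-3.141, -0.002, -0.345]
ft_force: [-0.2, 0.2, 0.7]
finger_gap: 0.519
gripper_force: 0.0
```

Call:
move_arm([
  [0.7,[0,0,0],[0,0,0]],
  [0.7,[0,0,0],[0,0,0]],
  [0.7,[0,0,0],[0,0,0.035]],
  [0.7,[0,0,0],[0,0,0]],
  [0.7,[0,0,0],[0,0,0]],
])

```text
time: 26.5
eef_pos: [0.5983, -0.0391, 0.206]
tool_rot: [-3.141, -0.002, -0.382]
ft_force: [-1.4, -1.0, 6.1]
finger_gap: 0.414
gripper_force: 12.0
```

```bash
python3 -c "
from h import *
stat()"
```

```text
dial centre [234.2 191.1] hand deg 16.9 strength 59.0
pos [ 0.5983 -0.039   0.206 ] rpy [-3.1412e+00 -1.9000e-03 -3.8230e-01] t 26.55 j7 [ 0.24 -2.06]
[-1.8 -1.3  4.7] [-0.07  0.36 -0.09] gap 38.0 [ 0.24  0.41 -0.29  1.73  0.14  1.02 -2.06]
mark [87, 93, 113, 142, 133, 114, 111]
```

Call:
move_arm([
  [0.5,[0,0,0],[0,0,0]],
  [0.3,[0,0,0],[0,0,0]],
  [0.3,[0,0,0],[0,0,0]],
  [0.3,[0,0,-2],[0,0,0]],
  [0.3,[0,0,-4],[0,0,0]],
])

```text
time: 27.18
eef_pos: [0.5964, -0.0389, 0.2633]
tool_rot: [3.14, 0.004, -0.381]
ft_force: [-0.6, 0.4, 0.1]
finger_gap: 0.699
gripper_force: 0.0
```

Call:
move_arm([
  [0.3,[0,0,-3.5],[0,0,0]],
  [0.3,[-3.2,-2.1,0],[0,0,0]],
  [0.3,[-3.2,-2.1,0],[0,0,0]],
  [0.3,[-3.2,-2.1,3],[0,0,0]],
  [0.3,[-3.2,-2.1,3],[0,0,0]],
])

```text
time: 27.8
eef_pos: [0.5095, 0.0877, 0.2392]
tool_rot: [-3.141, -0.001, -0.381]
ft_force: [-0.6, 1.0, 0.1]
finger_gap: 0.704
gripper_force: 0.0
```

Call:
move_arm([
  [0.3,[0,0,0],[0,0,0]],
  [0.3,[0,0,0],[0,0,0]],
])

```text
time: 28.05
eef_pos: [0.5109, 0.0863, 0.24]
tool_rot: [-3.141, -0.001, -0.382]
ft_force: [0.0, -1.0, 0.8]
finger_gap: 0.701
gripper_force: 0.0
```

Run:
```python
from h import *
stat()
cal=optics.get_calibration('wrist');w=optics.camera('wrist');save('w6.png',w);dialread(w,(291,89))
g=w.min(2)
for r in range(64,90): print(r,' '.join('%3d'%x for x in g[r,290:325]))
B=lambda s,t:proj(cal,np.array([.5473,.1021,.0585])+s*.03*CX+t*.013*CY)
for s in(1,-1):
    for t in(1,-1):
        u,v=np.round(B(s,t)).astype(int);print(s,t,u,v);print(g[v-6:v+7:1,u-7:u+8])
```

```text
dial centre [234.2 191.1] hand deg 16.8 strength 59.0
pos [0.5113 0.0859 0.2403] rpy [-3.1412e+00 -1.5000e-03 -3.8280e-01] t 28.1 j7 [ 0.1  -2.28]
[-0.5 -0.5  0.2] [ 0.08  0.03 -0.09] gap 64.3 [ 0.1   0.25 -0.38  1.88  0.11  1.04 -2.28]
mark [88, 93, 115, 144, 134, 115, 111]
ellipse [293.4  89.9  74.7  79.1 155.8]
(0.2, 0.45) [(np.float64(46.8), 75), (np.float64(56.0), 167), (np.float64(65.6), 113), (np.float64(74.7), 27), (np.float64(85.7), 10), (np.float64(190.3), 11), (np.float64(200.3), 20), (np.float64(210.8), 38), (np.float64(221.0), 65), (np.float64(230.7), 59), (np.float64(239.9), 14)]
(0.45, 0.65) [(np.float64(54.4), 171), (np.float64(62.7), 38)]
(0.65, 0.75) [(np.float64(52.7), 176), (np.float64(59.9), 13), (np.float64(116.3), 8), (np.float64(345.0), 35)]
(0.75, 0.85) [(np.float64(1.9), 61), (np.float64(18.7), 50), (np.float64(35.3), 50), (np.float64(51.9), 176), (np.float64(68.4), 45), (np.float64(84.7), 33), (np.float64(100.3), 25), (np.float64(116.0), 86), (np.float64(130.9), 25), (np.float64(145.6), 15), (np.float64(174.3), 70), (np.float64(284.0), 77), (np.float64(298.
[... 6843 characters left out ...]
5 104]
 [107 107 107 105 103 104 136 165 135 108 105 105 104 105 103]
 [107 106 105 103 104 157 199 215 204 179 124 104 104 103 106]
 [106 104 104 105 119 200 223 225 225 219 168 116 104 105 107]
 [104 103 104 105 146 215 225 224 224 225 184 122 105 106 106]
 [103 104 104 103 126 212 224 224 225 226 172 117 106 106 105]
 [104 105 103 104 105 167 218 226 226 202 140 109 105 105 107]
 [105 103 104 104 105 115 157 178 170 142 113 106 105 106 105]
 [105 104 105 105 105 104 105 116 110 106 106 106 107 105 104]
 [106 105 106 105 104 104 105 106 106 106 106 107 106 104 104]
 [105 106 106 105 105 107 106 105 105 105 107 105 105 104 104]
 [115 118 109 105 106 107 105 105 105 106 105 104 104 104 104]]
```

The hand now runs straight into the long zero mark. The ring mark hasn't moved, and all four pad rivets lie within about 1 px of where a level, centred pad would put them. The robot is touching nothing, so I'm handing in.

```bash
python3 -c "
from rig import ticket
print(ticket.job_done())"
```

```text
the job is handed in; nothing more can be done
None
```

I handed the job in at about 28 s on the robot's clock: the new pad is balanced on the anvil under the stylus, level and centred to about 1 mm as far as the camera shows, the dial hand is on the zero mark, and the coarse ring has not turned.

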